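# Set the two levelling screws of a marking stand

### The job

The blue T-shaped marking stand rocks sideways on its bed because the feet of its two levelling screws (black knobs at the ends of the front bar) hang clear. Screw each one down, by feel, until its foot bears firmly on the bed like the other feet and the stand no longer rocks at either end, but stop before it jacks the stand up: all five feet must carry load. Work gently, do not shove the stand from its place or disturb the things beside it, and let go when done.

Things in the scene. Friction and masses are not known exactly. Their poses are not given: they have to be found in the camera images.
- bed: perforated aluminium work bed, 280 x 340 x 10 mm, fixed to the table; origin at the centre of its underside, z up. Five thin round steel discs (42 mm across, top 12 mm above the table) lie on it, one under each foot of the stand
- stand: loose blue T-shaped stand, about 3.4 kg (+-15 %). Origin level with the fixed feet's soles; x points from the front bar to the rear, y left, z up. Plate 12 mm thick, top 26 mm above the origin. Front bar 56 x 250 mm, centred at x = -70 mm; stem 150 mm wide back to x = 103 mm, carrying a 28 mm steel shaft along y in V rests at x = 30 mm, its top 71 mm above the origin
- grip_l (a point): point on the axis of the left screw's knob, 24 mm above the plate's top: grip here from above. Screw at (-70, 100) mm in the stand's frame; this point's frame is the stand's. Knob: round, black, ribbed, 36 mm across, from 6 to 34 mm above the plate, white mark on top; it keeps its height. Clockwise from above drives its foot down 1.27 mm per rad, friction 0.035 N m; it stays where left
- grip_r (a point): the same for the right screw, at (-70, -100) mm
- disc_front: steel disc, 42 mm across, 2 mm thick, on the bed under the stand's fixed rubber foot in the middle of the front bar, at (-70, 0) mm in the stand's frame; origin at the centre of its underside (as for all discs). This foot carries 17 to 24 N at the start; past about 8 N on both screw feet it starts to lift off
- disc_rear_l: steel disc under the fixed rear left foot, at (70, 40) mm in the stand's frame. Each rear foot carries 6 to 9 N at the start; the rear foot on one side loses 1.25 times what that side's screw foot carries more than the other side's, so load both alike
- disc_rear_r: steel disc under the fixed rear right foot, at (70, -40) mm
- disc_screw_l: steel disc under the left screw's springy rubber foot (8 N/mm). At the start that foot hangs 1.2 to 4 mm clear, unseen from above, so it touches after 0.9 to 3.2 rad of turning, different for each screw. After touching, its load grows by some 5 to 7 N per rad: turning 0.75 rad (0.95 mm) further gives about 4 to 5 N, which is right. It must never exceed 22 N
- disc_screw_r: the same for the right screw's foot. To feel a foot's clearance: a straight push down on the top of its knob tips the stand from about 6.5 to 9 N on (7.6 typical; below that it stands firm); it then sinks by the clearance until the foot meets its disc, and 1/8 mm more per further newton. Let go and the stand drops back
- bottle: clear bottle with white cap, 60 mm across, 150 mm high, a bystander; origin at the centre of its underside
- mug: white mug, 80 mm across, 90 mm high, a bystander; origin at the centre of its underside
- tray: grey tray 120 x 160 x 35 mm with steel shafts, a bystander; origin at the centre of its underside

How it is judged:
By the outcome, as a careful person would: the job done as asked, in the order asked, and still so for the second after the job is handed in, with the robot touching nothing.
It also fails if it takes over 70 s, if anything falls off the work surface, if the arm or the gripper's body presses on something with over 40 N, if the wrist force passes 120 N, or if a joint passes its speed limit or range.

### The arm

A 6-joint arm with a two-finger parallel gripper is mounted at the origin on the work surface. World frame = base frame: x ahead of the robot, y to its left, z up, the work surface at z = 0. Lengths are in m, angles in rad, forces in N, time in s.
With the tool pointing down it reaches from about 0.3 to 0.875 m from the base axis. Payload 6.4 kg.
Tool frame: the origin (TCP) lies midway between the tips of the shut fingers; the grasp point (between the pads) lies 19 mm behind it; z points along the fingers, y is the direction in which the jaws open and shut (so a half turn about z gives the same grasp; the last joint's range is limited). The gripper opens to 85 mm and grips with 20 to 120 N. Pads are 22 mm wide; open, the fingers measure 114 mm over their backs; the gripper's body (76 mm by 85 mm) begins 54 mm behind the grasp point. The pads swing forward as they close: fully open they stand 13 mm farther back than shut.
Start: joints at [1.102, 0.181, 1.607, -0, 1.354, -0.206], TCP at [0.149, 0.555, 0.231] pointing down, gripper open.
Joint ranges: [-2.99, 2.99], [-0.89, 2.07], [0.3, 2.58], [-1.14, 4.28], [0, 2.63], [-3.12, 3.12]. Speed limits (rad/s): [2.57, 2.57, 3.01, 3.14, 3.14, 3.14].

### API

Orientations are given as a unit quaternion [w, x, y, z].
In Python, from bench import ctrl, optics, ticket gives the robot as it stands. The module is installed in compiled form; this text tells all that it offers.
- The arm moves only by the tool step_arm, never from a script. Its argument "targets" is text: rows parted by semicolons, each of 6 numbers parted by spaces: the shift along the tool's x, y, z in mm, then the turn, a rotation vector about the tool's x, y, z in rad. In form: dx dy dz rx ry rz; .... A call has 1 to 8 rows; each row is the pose to reach, as a shift and turn from the pose commanded when the call began, along the tool's axes at that moment; what a row does not reach only later rows make up. A row lasts 1/8 s, in which the tool goes at most 62.5 mm and 10.7 degrees, less where a joint would pass 70% of its speed; a pose out of reach is approached as far as the arm can. A call with a gripper value outside its range is refused whole. "grip" is the opening in per cent of the stroke, from 0 (shut) to 100 (fully open), set as the call begins (left out, the last holds). The fingers move at their own pace and stop on an object; the grip force is fixed at half the most. Time passes only in rows, so rows that repeat a pose let the fingers close. It gives the time, the measured TCP pose, the force and the opening at its end, in the units of the state.
- ctrl.get_obs(): the state, without advancing time (a new reading comes with each control period).
- optics.camera(name): name is "side" or "top"; returns a dict with "image" (420x560x3 uint8, red, green, blue), "mtx" (3x3 intrinsics, pixels), "xyz" and "orientation" of the camera in the world. Camera axes: x right, y up, looking along -z (the intrinsics and any distortion apply to the point x, -y, -z); pixel columns grow to the right and rows downward; lengths in m; the calibration is good to about 2 mm. A picture is of the moment at which its call begins. There is no depth.
- ticket.hand_in(): hands the job in, once; it reports no verdict.
The state is a dict: "time_s": time; "q": joint angles; "dq": joint speeds; "joint_efforts": joint torques, N m; "eef_pos": TCP position; "eef_rot": TCP orientation; "wrist_force": force on the tool from outside, world axes, zero at the start; "torque": the same for the moment, N m; "opening": opening from 0.0 (shut) to 1.0 (fully open).
Only numpy, scipy, OpenCV 4.12 (cv2) and the standard library are available. Lean on these libraries where they do the work, as an engineer would, in place of code of your own. Each camera call takes 0.05 s, during which the arm holds its last target.

## Working session

There is one attempt and no reset: what is moved stays moved. The work goes in short steps, Python scripts to look and compute and a tool call to move; the robot and the scene stay as the last step left them, time stands still between calls to the robot, and variables do not carry over. Pictures are saved under pics/ and viewed, and the job is handed in when it is done.

Besides the shell and the picture viewer there is one more tool, called after "Request:" as a command line: name --argument value ..., lists and objects as JSON in quotes. step_arm: Moves the arm, as the interface text tells. Its arguments: {"type":"object","properties":{"targets":{"type":"string"},"grip":{"type":"number"}},"required":["targets"]}

```bash
ls; mkdir -p pics; python3 - <<'E'
from bench import ctrl, optics, ticket
import cv2, numpy as np
print(ctrl.get_obs())
for n in("top","side"):
    c=optics.camera(n); cv2.imwrite(f"pics/{n}0.png",c["image"][:,:,::-1]); print(n,{k:v for k,v in c.items() if k!="image"})
E
```

```text
pics
{'time_s': 0.0, 'q': array([ 1.10171949e+00,  1.81548396e-01,  1.60797230e+00,  3.34876117e-05,
        1.35381298e+00, -2.06286162e-01]), 'dq': array([ 0.00172658, -0.00157021, -0.00111593,  0.00071877,  0.00053527,
        0.00072072]), 'joint_efforts': array([-1.66518937e-03, -4.44890535e+01, -3.51320779e+01, -4.90715356e-04,
        9.55209020e-03, -3.19956064e-05]), 'eef_pos': array([0.14908848, 0.55477943, 0.23039728]), 'eef_rot': array([-3.03825856e-04,  1.31021116e-01,  9.91379195e-01, -8.15934211e-04]), 'wrist_force': array([-0.36809137,  1.18854904, -0.7720958 ]), 'torque': array([-0.0211757 ,  0.03956074,  0.01848137]), 'opening': 0.997138974027537}
top {'mtx': array([[431.37757769,   0.        , 285.27659015],
       [  0.        , 431.37757769, 205.95937599],
       [  0.        ,   0.        ,   1.        ]]), 'xyz': array([ 0.484786  , -0.02000028,  1.25782479]), 'orientation': array([ 0.70852259,  0.01865351, -0.03119341, -0.70475155])}
side {'mtx': array([[542.87049584,   0.        , 282.25457359],
       [  0.        , 542.87049584, 220.40775385],
       [  0.        ,   0.        ,   1.        ]]), 'xyz': array([ 0.27510978, -0.8812203 ,  1.03353101]), 'orientation': array([ 0.91879751,  0.36223977, -0.05864046, -0.14544682])}
```

View pics/top0.png

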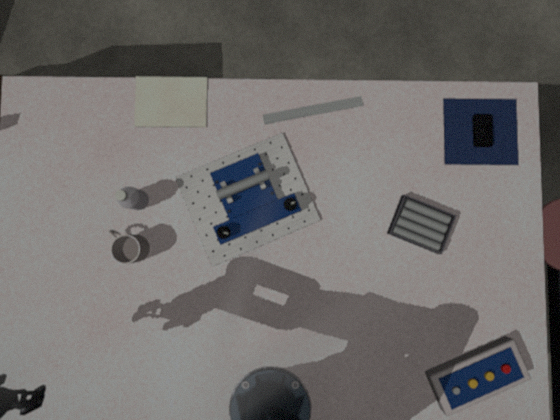

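View pics/side0.png

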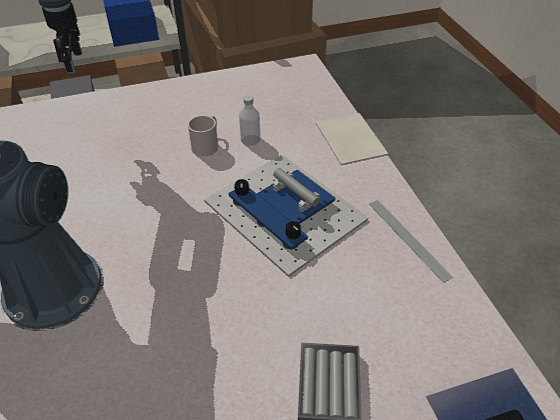

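```bash
cat > h.py <<'E'
from bench import ctrl, optics, ticket
import cv2, numpy as np
from scipy.spatial.transform import Rotation as R
def rot(q): return R.from_quat([q[1],q[2],q[3],q[0]])
def cam(n):
    c=optics.camera(n); return c
def proj(c,P):
    P=np.atleast_2d(P); p=rot(c["orientation"]).inv().apply(P-c["xyz"]); p=p*[1,-1,-1]
    u=p@c["mtx"].T; return u[:,:2]/u[:,2:]
def back(c,uv,z):
    uv=np.atleast_2d(uv); d=np.c_[uv,np.ones(len(uv))]@np.linalg.inv(c["mtx"]).T*[1,-1,-1]
    d=rot(c["orientation"]).apply(d); t=(z-c["xyz"][2])/d[:,2]; return c["xyz"]+d*t[:,None]
E
python3 - <<'E'
from h import *
import pickle
D={}
for n,(x0,y0,x1,y1) in {"top":(170,125,330,270),"side":(195,145,375,285)}.items():
    c=cam(n); D[n]=c
    k=cv2.resize(c["image"][y0:y1,x0:x1,::-1],None,fx=4,fy=4,interpolation=cv2.INTER_CUBIC)
    k=np.clip(k.astype(float)*1.6,0,255).astype(np.uint8)
    cv2.imwrite(f"pics/{n}_crop.png",k)
pickle.dump(D,open("cams.pkl","wb"))
E
```

```text
(no output)
```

View pics/top_crop.png

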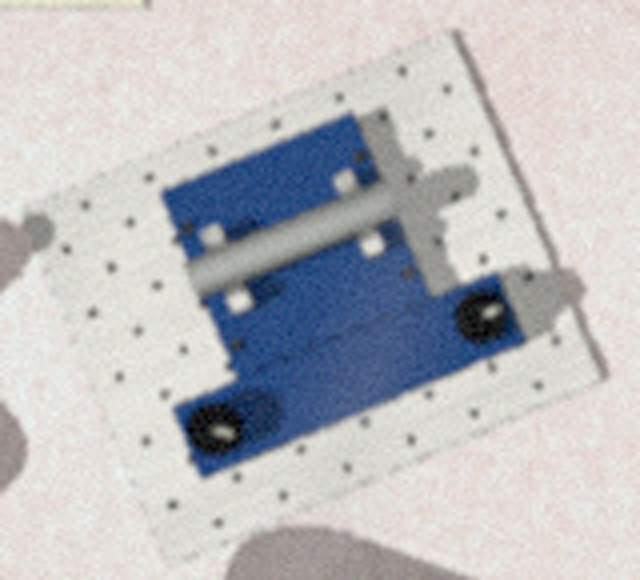

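View pics/side_crop.png

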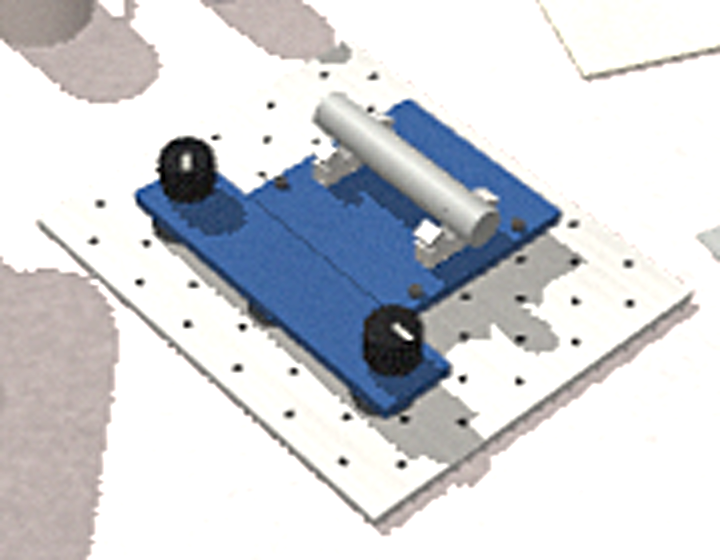

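```bash
python3 - <<'E'
from h import *
import pickle
from scipy.optimize import least_squares
D=pickle.load(open("cams.pkl","rb"))
f=lambda k,o:(np.array(k)+.5)/4-.5+np.array(o)
top={(-98,125):(203,478),(-98,-125):(525,343),(-42,125):(175,408),(-42,-125):(500,275),(103,75):(163,192),(103,-75):(352,115)}
side={(-98,125):(137,197),(-98,-125):(387,403),(-42,-125):(450,368),(103,-75):(560,213),(103,75):(405,100)}
obs=[("top",k+(26,),f(v,(170,125))) for k,v in top.items()]+[("side",k+(26,),f(v,(195,145))) for k,v in side.items()]
# knobs by dark centroid
for n,(x0,y0,x1,y1) in {"top":(170,125,330,270),"side":(195,145,375,285)}.items():
    g=D[n]["image"].max(2)
    boxes={"top":[(218,223,232,241),(283,196,298,213)],"side":[(233,177,250,197),(284,220,302,241)]}[n]
    for b,y in zip(boxes,(100,-100)):
        m=(g[b[1]:b[3],b[0]:b[2]]<45); v,u=np.nonzero(m); print(n,y,m.sum(),u.mean()+b[0],v.mean()+b[1])
        obs.append((n,(-70,y,46),np.array([(u.min()+u.max())/2+b[0],(v.min()+v.max())/2+b[1]])))
def W(p,X):
    c,s=np.cos(p[2]),np.sin(p[2]); X=np.array(X)/1000.
    return np.array([p[0]+c*X[0]-s*X[1],p[1]+s*X[0]+c*X[1],.012+p[3]+X[2]])
def fit(ns,z):
    def res(p):
        p=np.r_[p[:3],p[3] if z else 0]
        return np.concatenate([proj(D[n],W(p,X))[0]-uv for n,X,uv in obs if n in ns])
    r=least_squares(res,[.5,.05,.4,0][:4 if z else 3],loss="soft_l1"); p=np.r_[r.x[:3],r.x[3] if z else 0]
    print(ns,p,np.round(res(r.x).reshape(-1,2),1).tolist())
    for y in(100,-100): print(y,W(p,(-70,y,50)))
fit(["top"],0);fit(["side"],0);fit(["top","side"],0);fit(["top","side"],1)
E
```

```text
top 100 122 223.50819672131146 231.58196721311475
top -100 123 289.780487804878 203.9268292682927
side 100 179 241.39664804469274 187.46368715083798
side -100 206 292.5485436893204 230.0533980582524
['top'] [0.59932524 0.06432926 0.4031085  0.        ] [[-0.2, 0.8], [1.2, 0.2], [-0.7, -0.1], [-0.3, -0.9], [-0.6, 0.0], [0.9, -0.8], [-0.2, 0.2], [0.3, 0.4]]
100 [0.49570806 0.1288543  0.062     ]
-100 [ 0.57416397 -0.05511491  0.062     ]
['side'] [0.59793867 0.06560059 0.41119019 0.        ] [[-1.7, -0.9], [-0.4, 2.0], [0.8, -0.9], [0.5, -0.4], [0.4, -0.8], [0.0, 0.5], [-0.2, 0.7]]
100 [0.4938034  0.12928612 0.062     ]
-100 [ 0.57374352 -0.05404303  0.062     ]
['top', 'side'] [0.5987183  0.06485295 0.40599627 0.        ] [[-0.2, 1.1], [1.0, 0.2], [-0.8, 0.2], [-0.4, -0.9], [-0.9, 0.3], [0.6, -0.6], [-1.2, -1.0], [-0.3, 2.2], [1.0, -0.6], [0.9, -0.1], [1.0, -0.7], [-0.3, 0.5], [0.1, 0.4], [0.5, 0.5], [-0.1, 0.9]]
100 [0.49491522 0.12907849 0.062     ]
-100 [ 0.57390207 -0.05466338  0.062     ]
['top', 'side'] [ 0.59881397  0.0651016   0.40622209 -0.00074965] [[-0.2, 1.1], [0.9, 0.2], [-0.8, 0.2], [-0.5, -0.9], [-1.0, 0.3], [0.5, -0.6], [-1.2, -0.8], [-0.3, 2.3], [1.0, -0.5], [0.9, 0.0], [0.9, -0.5], [-0.3, 0.5], [0.1, 0.4], [0.5, 0.6], [-0.1, 1.0]]
100 [0.49499639 0.1293037  0.06125035]
-100 [ 0.57402473 -0.05442034  0.06125035]
```

```bash
cat >> h.py <<'E'
def st(n=1,label=""):
    F=[];P=[];T=[]
    for i in range(n):
        if i: optics.camera("top")
        o=ctrl.get_obs(); F.append(o["wrist_force"]);P.append(o["eef_pos"]);T.append(o["torque"])
    o=ctrl.get_obs()
    print(label,"t %.2f"%o["time_s"],"pos",np.round(np.mean(P,0)*1e3,2),"sd",np.round(np.std(P,0)*1e3,2),"F",np.round(np.mean(F,0),2),"sd",np.round(np.std(F,0),2),"T",np.round(np.mean(T,0),3),"op %.3f"%o["opening"],"q",np.round(o["q"],3))
    return o
def delta(w):  # world displacement mm -> tool frame
    o=ctrl.get_obs(); return rot(o["eef_rot"]).inv().apply(w)
def goto(x,y,z):
    o=ctrl.get_obs(); print("tool delta mm",np.round(delta((np.array([x,y,z])-o["eef_pos"])*1e3),1))
def tilt():
    o=ctrl.get_obs(); M=rot(o["eef_rot"]).as_matrix(); print("tool axes in world\n",np.round(M,4))
E
python3 - <<'E'
from h import *
import pickle
st(4); tilt(); goto(.495,.129,.2304)
D=pickle.load(open("cams.pkl","rb"))
print(back(D["top"],[(137,203),(125,248),(423,223)],0.0))
E
```

```text
t 0.35 pos [149.25 555.06 230.9 ] sd [0.05 0.07 0.13] F [-0.53 -0.15  0.1 ] sd [0.17 0.37 0.69] T [ 0.013 -0.004  0.003] op 0.998 q [ 1.102  0.181  1.607 -0.     1.354 -0.206]
tool axes in world
 [[-9.657e-01  2.598e-01 -2.000e-04]
 [ 2.598e-01  9.657e-01 -4.000e-04]
 [ 1.000e-04 -5.000e-04 -1.000e+00]]
tool delta mm [-444.5 -321.7    0.8]
[[ 0.5797416   0.38903164  0.        ]
 [ 0.4493654   0.41969323  0.        ]
 [ 0.52601168 -0.44623884  0.        ]]
```

Request:
step_arm --targets "-52 -37 0 0 0 -0.13;-103 -75 0 0 0 -0.27;-155 -112 0 0 0 -0.41;-206 -149 0 0 0 -0.55;-257 -186 0 0 0 -0.69;-308 -223 0 0 0 -0.83;-359 -260 0 0 0 -0.97;-410 -297 0 0 0 -1.1" --grip 0

```text
time_s: 1.35
eef_pos: [0.4651, 0.1653, 0.2317]
eef_rot: [0.001, -0.408, 0.913, -0.0]
wrist_force: [1.4, 2.0, -0.1]
opening: 0.001
```

```bash
python3 - <<'E'
from h import *
st(1); tilt(); goto(.495,.129,.105)
E
```

```text
t 1.35 pos [465.14 165.28 231.65] sd [0. 0. 0.] F [ 1.36  1.95 -0.07] sd [0. 0. 0.] T [ 0.029  0.007 -0.021] op 0.001 q [ 0.1   -0.005  1.807  0.     1.339 -2.312]
tool axes in world
 [[-6.664e-01 -7.456e-01  1.000e-03]
 [-7.456e-01  6.664e-01  3.000e-04]
 [-9.000e-04 -5.000e-04 -1.000e+00]]
tool delta mm [  7.3 -46.4 126.7]
```

Request:
step_arm --targets "7 -46 40 0 0 0;7 -46 95 0 0 0;7 -46 140 0 0 0;7 -46 151 0 0 0;7 -46 151 0 0 0"

```text
time_s: 1.98
eef_pos: [0.4937, 0.1312, 0.0807]
eef_rot: [-0.0, -0.407, 0.914, 0.0]
wrist_force: [0.0, 0.4, 0.7]
opening: -0.001
```

```bash
python3 - <<'E'
from h import *
st(5); goto(.495,.129,.072)
c=cam("side"); cv2.imwrite("pics/s1.png",cv2.resize(c["image"][120:290,180:380,::-1],None,fx=4,fy=3.5))
c=cam("top"); cv2.imwrite("pics/t1.png",cv2.resize(c["image"][140:270,180:330,::-1],None,fx=4,fy=4))
E
```

```text
t 2.17 pos [494.77 131.32  81.96] sd [0.59 0.06 0.7 ] F [0.07 0.28 0.38] sd [0.12 0.52 0.47] T [ 0.006 -0.012 -0.01 ] op -0.004 q [ 0.027  0.232  1.881 -0.     1.025 -2.381]
tool delta mm [ 1.9 -1.4 10.4]
```

View pics/s1.png

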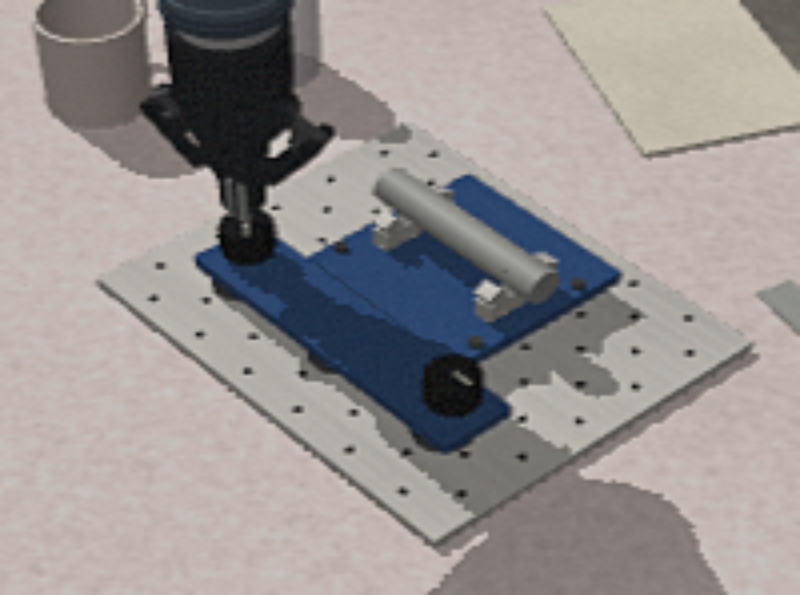

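Request:
step_arm --targets "2 -1 5 0 0 0;2 -1 6 0 0 0;2 -1 6 0 0 0;2 -1 6 0 0 0"

```text
time_s: 2.78
eef_pos: [0.4929, 0.1289, 0.0742]
eef_rot: [-0.0, -0.406, 0.914, 0.0]
wrist_force: [-0.6, -0.7, -0.5]
opening: 0.001
```

```bash
python3 - <<'E'
from h import *
st(1);st(5); goto(.495,.129,.072)
E
```

```text
t 2.77 pos [492.89 128.91  74.24] sd [0. 0. 0.] F [-0.61 -0.72 -0.51] sd [0. 0. 0.] T [-0.051  0.044 -0.032] op 0.001 q [ 0.022  0.242  1.888 -0.     1.011 -2.386]
 t 2.98 pos [492.91 128.91  74.29] sd [0.02 0.01 0.03] F [-0.07  0.01 -0.26] sd [0.32 0.55 0.42] T [-0.009  0.006 -0.001] op -0.000 q [ 0.023  0.242  1.888  0.     1.011 -2.386]
tool delta mm [-1.5 -1.5  2.3]
```

Request:
step_arm --targets "-1.5 -1.5 1 0 0 0;-1.5 -1.5 2 0 0 0;-1.5 -1.5 2 0 0 0"

```text
time_s: 3.35
eef_pos: [0.4949, 0.129, 0.0721]
eef_rot: [-0.0, -0.406, 0.914, 0.0]
wrist_force: [-0.1, 0.2, 1.0]
opening: 0.003
```

```bash
python3 - <<'E'
from h import *
st(4)
E
```

```text
t 3.50 pos [494.93 129.02  72.19] sd [0.03 0.01 0.05] F [-0.01  0.07  0.29] sd [0.49 0.17 0.51] T [-0.015  0.012  0.001] op -0.004 q [ 0.023  0.25   1.884 -0.     1.008 -2.385]
```

Request:
step_arm --targets "0 0 0.5 0 0 0;0 0 0.5 0 0 0"

```text
time_s: 3.75
eef_pos: [0.495, 0.129, 0.0718]
eef_rot: [-0.0, -0.406, 0.914, 0.0]
wrist_force: [-0.4, 0.3, -0.1]
opening: 0.001
```

```bash
python3 - <<'E'
from h import *
st(4)
E
```

```text
t 3.90 pos [495.   129.02  71.79] sd [0.01 0.01 0.01] F [ 0.02 -0.09  0.17] sd [0.37 0.32 0.25] T [-0.011  0.013  0.006] op 0.000 q [ 0.023  0.25   1.884 -0.     1.007 -2.385]
```

Request:
step_arm --targets "0 0 0.5 0 0 0;0 0 0.5 0 0 0"

```text
time_s: 4.15
eef_pos: [0.495, 0.1291, 0.0716]
eef_rot: [0.0, -0.407, 0.914, -0.0]
wrist_force: [-1.5, -0.1, 4.4]
opening: 0.0
```

```bash
python3 - <<'E'
from h import *
st(4)
E
```

```text
t 4.30 pos [495.04 129.08  71.55] sd [0.02 0.01 0.02] F [-1.8   0.31  4.62] sd [0.57 0.38 0.46] T [ 0.019  0.328 -0.023] op 0.002 q [ 0.023  0.251  1.884  0.     1.006 -2.385]
```

Request:
step_arm --targets "0 0 0.5 0 0 0;0 0 0.5 0 0 0"

```text
time_s: 4.55
eef_pos: [0.495, 0.1292, 0.0713]
eef_rot: [0.0, -0.407, 0.914, 0.0]
wrist_force: [-3.0, 0.3, 7.6]
opening: -0.002
```

```bash
python3 - <<'E'
from h import *
st(4)
E
```

```text
t 4.70 pos [495.03 129.16  71.28] sd [0.01 0.01 0.02] F [-3.29  0.42  8.05] sd [0.22 0.31 0.57] T [ 0.081  0.591 -0.01 ] op -0.002 q [ 0.023  0.251  1.884  0.     1.006 -2.385]
```

Request:
step_arm --targets "0 0 0.5 0 0 0;0 0 0.5 0 0 0"

```text
time_s: 4.95
eef_pos: [0.4949, 0.1293, 0.0708]
eef_rot: [-0.0, -0.407, 0.914, 0.0]
wrist_force: [-3.9, 1.4, 8.5]
opening: 0.001
```

```bash
python3 - <<'E'
from h import *
st(4)
E
```

```text
t 5.10 pos [494.9  129.31  70.8 ] sd [0.02 0.02 0.02] F [-3.66  1.09  8.05] sd [0.2  0.47 0.37] T [ 0.224  0.684 -0.017] op 0.001 q [ 0.023  0.252  1.884  0.     1.005 -2.385]
```

Request:
step_arm --targets "0 0 0.5 0 0 0;0 0 0.5 0 0 0"

```text
time_s: 5.35
eef_pos: [0.4948, 0.1295, 0.0704]
eef_rot: [-0.0, -0.407, 0.914, 0.0]
wrist_force: [-4.9, 1.4, 9.6]
opening: -0.001
```

```bash
python3 - <<'E'
from h import *
st(4)
E
```

```text
t 5.50 pos [494.81 129.46  70.39] sd [0.02 0.01 0.02] F [-4.46  1.4   9.8 ] sd [0.26 0.22 0.43] T [0.255 0.818 0.012] op -0.002 q [ 2.300e-02  2.530e-01  1.885e+00  1.000e-03  1.005e+00 -2.385e+00]
```

Request:
step_arm --targets "0 0 0.5 0 0 0;0 0 0.5 0 0 0"

```text
time_s: 5.75
eef_pos: [0.4947, 0.1295, 0.0701]
eef_rot: [-0.0, -0.407, 0.914, 0.0]
wrist_force: [-6.0, 1.2, 12.3]
opening: -0.003
```

```bash
python3 - <<'E'
from h import *
st(4)
E
```

```text
t 5.90 pos [494.75 129.54  70.09] sd [0.02 0.01 0.01] F [-5.79  1.91 12.27] sd [0.44 0.43 0.3 ] T [ 0.313  1.008 -0.019] op -0.001 q [ 2.300e-02  2.530e-01  1.885e+00  1.000e-03  1.004e+00 -2.385e+00]
```

Request:
step_arm --targets "0 0 0.5 0 0 0;0 0 0.5 0 0 0"

```text
time_s: 6.15
eef_pos: [0.4947, 0.1296, 0.0698]
eef_rot: [-0.0, -0.407, 0.914, 0.001]
wrist_force: [-6.7, 2.2, 14.7]
opening: 0.0
```

```bash
python3 - <<'E'
from h import *
st(4)
E
```

```text
t 6.30 pos [494.7  129.64  69.8 ] sd [0.01 0.01 0.01] F [-6.82  2.34 14.66] sd [0.36 0.25 0.34] T [ 0.359  1.207 -0.012] op 0.003 q [ 2.300e-02  2.540e-01  1.885e+00  1.000e-03  1.004e+00 -2.385e+00]
```

Request:
step_arm --targets "0 0 0.5 0 0 0;0 0 0.5 0 0 0"

```text
time_s: 6.55
eef_pos: [0.4946, 0.1298, 0.0695]
eef_rot: [-0.0, -0.407, 0.914, 0.001]
wrist_force: [-8.7, 2.3, 16.7]
opening: 0.002
```

```bash
python3 - <<'E'
from h import *
st(4)
E
```

```text
t 6.70 pos [494.65 129.75  69.51] sd [0.01 0.01 0.01] F [-8.18  2.63 16.21] sd [0.58 0.21 0.48] T [0.417 1.397 0.017] op 0.006 q [ 2.300e-02  2.540e-01  1.885e+00  1.000e-03  1.003e+00 -2.385e+00]
```

Request:
step_arm --targets "0 0 -5 0 0 0;0 0 -30 0 0 0;0 0 -30 0 0 0"

```text
time_s: 7.08
eef_pos: [0.4965, 0.129, 0.0997]
eef_rot: [0.002, -0.406, 0.914, -0.001]
wrist_force: [-0.9, 0.0, -0.3]
opening: 0.001
```

```bash
python3 - <<'E'
from h import *
st(3); goto(.574,-.0545,.080)
c=cam("top"); cv2.imwrite("pics/t2.png",cv2.resize(c["image"][140:270,180:330,::-1],None,fx=4,fy=4))
E
```

```text
t 7.17 pos [495.72 128.99  98.69] sd [0.65 0.03 0.75] F [-0.18  0.51 -0.1 ] sd [0.51 0.4  0.26] T [-0.003 -0.057  0.021] op -0.004 q [ 0.023  0.207  1.873 -0.     1.061 -2.385]
tool delta mm [  83.3 -181.6   17.9]
```

Request:
step_arm --targets "20 -44 0 0 0 0.1;40 -90 0 0 0 0.2;63 -136 0 0 0 0.3;83 -182 0 0 0 0.4;83 -182 14 0 0 0.4;83 -182 20 0 0 0.4;83 -182 20 0 0 0.4;83 -182 20 0 0 0.4"

```text
time_s: 8.22
eef_pos: [0.5744, -0.0534, 0.0783]
eef_rot: [-0.0, -0.218, 0.976, 0.0]
wrist_force: [-0.2, 0.5, -0.5]
opening: 0.002
```

```bash
python3 - <<'E'
from h import *
st(4); goto(.574,-.0545,.0725)
c=cam("side"); cv2.imwrite("pics/s3.png",cv2.resize(c["image"][120:290,180:380,::-1],None,fx=4,fy=3.5))
E
```

```text
t 8.38 pos [574.67 -53.65  78.63] sd [0.2  0.21 0.2 ] F [-0.02  0.36 -0.41] sd [0.1  0.14 0.6 ] T [-0.022 -0.017  0.01 ] op 0.001 q [-0.299  0.366  1.712  0.     1.062 -2.308]
tool delta mm [ 1.1 -0.1  6.3]
```

View pics/s3.png

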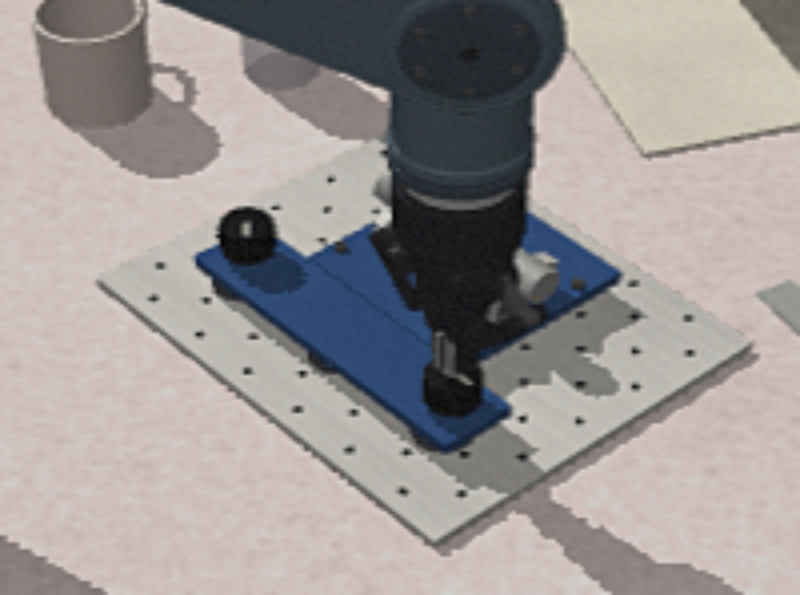

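View pics/t2.png

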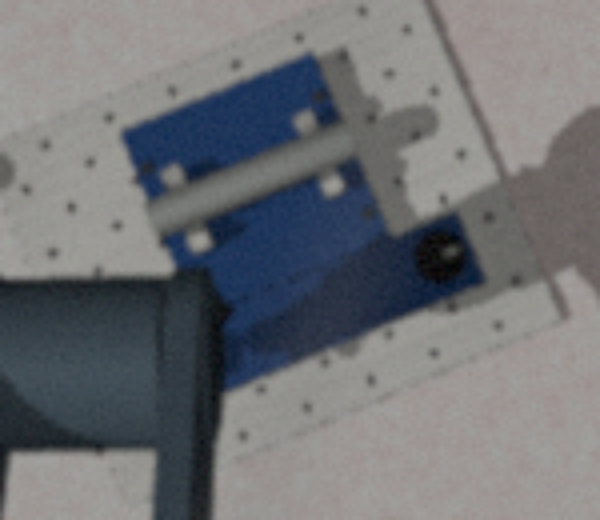

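Request:
step_arm --targets "1 0 4 0 0 0;1 0 6.3 0 0 0;1 0 6.3 0 0 0;1 0 6.3 0 0 0"

```text
time_s: 8.93
eef_pos: [0.5736, -0.0549, 0.0719]
eef_rot: [-0.0, -0.217, 0.976, 0.0]
wrist_force: [-0.7, 0.3, 0.5]
opening: 0.0
```

```bash
python3 - <<'E'
from h import *
st(4)
E
```

```text
t 9.07 pos [573.68 -54.93  71.93] sd [0.02 0.01 0.03] F [0.2  0.05 0.3 ] sd [0.56 0.43 0.24] T [-0.006 -0.002  0.02 ] op 0.000 q [-0.301  0.375  1.717 -0.     1.05  -2.309]
```

Request:
step_arm --targets "0 0 0.5 0 0 0;0 0 0.5 0 0 0"

```text
time_s: 9.32
eef_pos: [0.5738, -0.055, 0.0717]
eef_rot: [0.0, -0.217, 0.976, -0.0]
wrist_force: [-0.2, 0.2, 1.4]
opening: 0.001
```

```bash
python3 - <<'E'
from h import *
st(4)
E
```

```text
t 9.47 pos [573.82 -54.97  71.67] sd [0.02 0.01 0.02] F [-0.2  -0.13  1.85] sd [0.34 0.25 0.49] T [-0.001  0.099 -0.024] op -0.003 q [-0.301  0.376  1.717 -0.     1.049 -2.309]
```

Request:
step_arm --targets "0 0 0.5 0 0 0;0 0 0.5 0 0 0"

```text
time_s: 9.72
eef_pos: [0.5739, -0.0551, 0.0714]
eef_rot: [0.0, -0.217, 0.976, -0.0]
wrist_force: [-1.4, 0.0, 4.8]
opening: 0.001
```

```bash
python3 - <<'E'
from h import *
st(4)
E
```

```text
t 9.88 pos [573.88 -55.06  71.45] sd [0.01 0.01 0.02] F [-1.71  0.01  4.68] sd [0.41 0.39 0.11] T [-0.049  0.315 -0.008] op 0.001 q [-0.301  0.376  1.717 -0.     1.048 -2.309]
```

Request:
step_arm --targets "0 0 0.5 0 0 0;0 0 0.5 0 0 0"

```text
time_s: 10.12
eef_pos: [0.5739, -0.0552, 0.0712]
eef_rot: [0.0, -0.217, 0.976, -0.0]
wrist_force: [-2.6, -1.4, 7.1]
opening: -0.002
```

```bash
python3 - <<'E'
from h import *
st(4)
E
```

```text
t 10.28 pos [573.95 -55.19  71.17] sd [0.02 0.   0.01] F [-2.35 -1.14  7.05] sd [0.81 0.28 0.1 ] T [-0.101  0.418 -0.016] op -0.001 q [-0.301  0.376  1.717 -0.     1.048 -2.309]
```

Request:
step_arm --targets "0 0 0.5 0 0 0;0 0 1 0 0 0;0 0 1 0 0 0"

```text
time_s: 10.65
eef_pos: [0.574, -0.0556, 0.0704]
eef_rot: [0.0, -0.217, 0.976, -0.001]
wrist_force: [-3.0, -1.5, 6.5]
opening: -0.0
```

```bash
python3 - <<'E'
from h import *
st(4)
E
```

```text
t 10.80 pos [574.03 -55.57  70.35] sd [0.02 0.01 0.01] F [-2.84 -1.78  7.14] sd [0.2  0.45 0.43] T [-0.306  0.457  0.036] op -0.001 q [-3.020e-01  3.780e-01  1.717e+00 -1.000e-03  1.046e+00 -2.309e+00]
```

Request:
step_arm --targets "0 0 0.5 0 0 0;0 0 0.5 0 0 0"

```text
time_s: 11.05
eef_pos: [0.5741, -0.0558, 0.0699]
eef_rot: [0.0, -0.217, 0.976, -0.001]
wrist_force: [-2.7, -2.9, 8.1]
opening: 0.004
```

```bash
python3 - <<'E'
from h import *
st(4)
E
```

```text
t 11.20 pos [574.08 -55.78  69.94] sd [0.01 0.01 0.01] F [-2.87 -2.38  8.09] sd [0.24 0.4  0.18] T [-0.432  0.529  0.011] op 0.003 q [-3.020e-01  3.780e-01  1.717e+00 -1.000e-03  1.045e+00 -2.309e+00]
```

Request:
step_arm --targets "0 0 0.5 0 0 0;0 0 0.5 0 0 0"

```text
time_s: 11.45
eef_pos: [0.5741, -0.056, 0.0696]
eef_rot: [0.0, -0.217, 0.976, -0.001]
wrist_force: [-2.9, -2.9, 8.5]
opening: -0.003
```

```bash
python3 - <<'E'
from h import *
st(4)
E
```

```text
t 11.60 pos [574.12 -55.96  69.57] sd [0.01 0.01 0.01] F [-3.14 -2.96  8.34] sd [0.28 0.1  0.31] T [-0.5    0.598  0.02 ] op 0.000 q [-3.020e-01  3.790e-01  1.717e+00 -2.000e-03  1.044e+00 -2.309e+00]
```

Request:
step_arm --targets "0 0 0.5 0 0 0;0 0 0.5 0 0 0"

```text
time_s: 11.85
eef_pos: [0.5742, -0.0561, 0.0693]
eef_rot: [0.0, -0.217, 0.976, -0.001]
wrist_force: [-3.6, -4.0, 10.5]
opening: 0.003
```

```bash
python3 - <<'E'
from h import *
st(4)
E
```

```text
t 12.00 pos [574.17 -56.08  69.3 ] sd [0.01 0.01 0.01] F [-4.06 -3.34 10.18] sd [0.29 0.45 0.5 ] T [-0.572  0.708  0.051] op 0.000 q [-3.020e-01  3.800e-01  1.717e+00 -2.000e-03  1.044e+00 -2.309e+00]
```

Request:
step_arm --targets "0 0 0.5 0 0 0;0 0 0.5 0 0 0"

```text
time_s: 12.25
eef_pos: [0.5742, -0.0562, 0.069]
eef_rot: [0.0, -0.217, 0.976, -0.001]
wrist_force: [-4.5, -4.5, 12.0]
opening: -0.0
```

```bash
python3 - <<'E'
from h import *
st(4)
E
```

```text
t 12.40 pos [574.23 -56.2   69.03] sd [0.01 0.01 0.  ] F [-4.48 -4.03 12.09] sd [0.18 0.38 0.27] T [-0.603  0.865  0.054] op 0.004 q [-3.020e-01  3.800e-01  1.717e+00 -2.000e-03  1.043e+00 -2.309e+00]
```

Request:
step_arm --targets "0 0 0.5 0 0 0;0 0 0.5 0 0 0"

```text
time_s: 12.65
eef_pos: [0.5743, -0.0563, 0.0688]
eef_rot: [0.0, -0.217, 0.976, -0.001]
wrist_force: [-5.9, -3.9, 13.5]
opening: 0.001
```

```bash
python3 - <<'E'
from h import *
st(4)
E
```

```text
t 12.80 pos [574.28 -56.33  68.77] sd [0.02 0.01 0.01] F [-5.43 -3.65 13.23] sd [0.84 0.37 0.59] T [-0.651  0.965  0.015] op 0.002 q [-3.020e-01  3.800e-01  1.717e+00 -2.000e-03  1.042e+00 -2.309e+00]
```

Request:
step_arm --targets "0 0 -4 0 0 0;0 0 -14 0 0 0;0 0 -14 0 0 0;0 0 -14 0 0 0" --grip 0

```text
time_s: 13.3
eef_pos: [0.5736, -0.0548, 0.0808]
eef_rot: [-0.0, -0.217, 0.976, 0.0]
wrist_force: [-0.5, 0.1, 0.5]
opening: 0.001
```

Request:
step_arm --targets "0 0 0 0 0 0;0 0 0 0 0 0;0 0 0 0 0 0" --grip 75

```text
time_s: 13.68
eef_pos: [0.5736, -0.0549, 0.0808]
eef_rot: [-0.0, -0.217, 0.976, 0.0]
wrist_force: [-0.2, 0.6, -0.3]
opening: 0.637
```

```bash
python3 - <<'E'
from h import *
st(3); goto(.574,-.0545,.0435);tilt()
c=cam("side"); cv2.imwrite("pics/s4.png",cv2.resize(c["image"][120:290,180:380,::-1],None,fx=4,fy=3.5))
c=cam("top"); cv2.imwrite("pics/t4.png",cv2.resize(c["image"][140:270,180:330,::-1],None,fx=4,fy=4))
E
```

```text
t 13.78 pos [573.65 -54.89  80.87] sd [0.04 0.03 0.05] F [-0.36 -0.51 -0.03] sd [0.58 0.81 0.26] T [ 0.024  0.007 -0.002] op 0.746 q [-0.301  0.362  1.713 -0.     1.067 -2.309]
tool delta mm [-0.5  0.3 37.4]
tool axes in world
 [[-9.060e-01 -4.233e-01 -1.000e-04]
 [-4.233e-01  9.060e-01  0.000e+00]
 [ 1.000e-04  1.000e-04 -1.000e+00]]
```

View pics/s4.png

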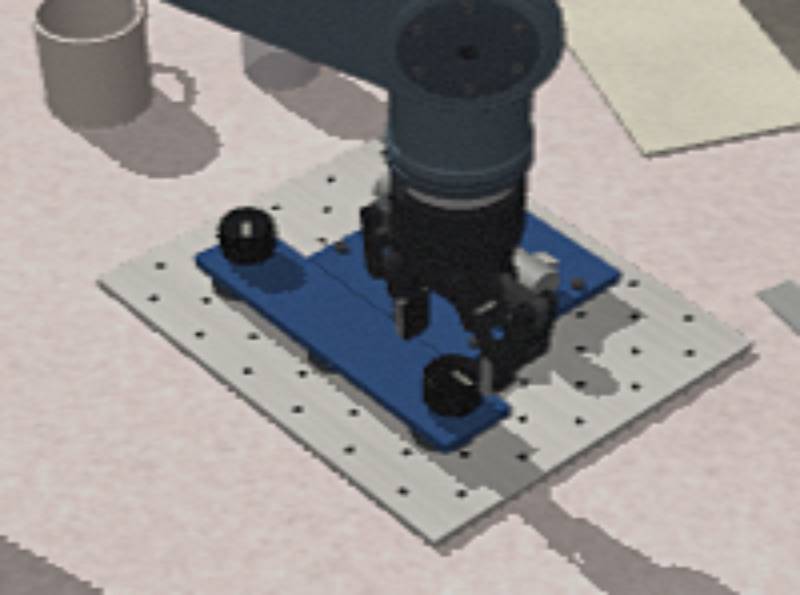

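Request:
step_arm --targets "0 0 20 0 0 0;0 0 34 0 0 0;0 0 37 0 0 0;0 0 37 0 0 0;0 0 37 0 0 0"

```text
time_s: 14.5
eef_pos: [0.5741, -0.055, 0.0444]
eef_rot: [0.0, -0.217, 0.976, -0.0]
wrist_force: [0.0, 0.4, 0.6]
opening: 0.75
```

Request:
step_arm --targets "0 0 0 0 0 0;0 0 0 0 0 0;0 0 0 0 0 0" --grip 46

```text
time_s: 14.88
eef_pos: [0.5737, -0.0544, 0.0443]
eef_rot: [0.0, -0.217, 0.976, 0.0]
wrist_force: [-1.0, 3.5, 2.6]
opening: 0.462
```

```bash
python3 - <<'E'
from h import *
st(3); tilt()
c=cam("side"); cv2.imwrite("pics/s5.png",cv2.resize(c["image"][120:290,180:380,::-1],None,fx=4,fy=3.5))
E
```

```text
t 14.97 pos [573.72 -54.47  44.26] sd [0.   0.02 0.02] F [-0.77  3.96  2.99] sd [0.42 0.33 0.43] T [ 0.6    0.188 -0.017] op 0.458 q [-3.010e-01  4.180e-01  1.725e+00  1.000e-03  9.980e-01 -2.309e+00]
tool axes in world
 [[-9.059e-01 -4.235e-01  1.000e-04]
 [-4.235e-01  9.059e-01  5.000e-04]
 [-3.000e-04  4.000e-04 -1.000e+00]]
```

View pics/s5.png

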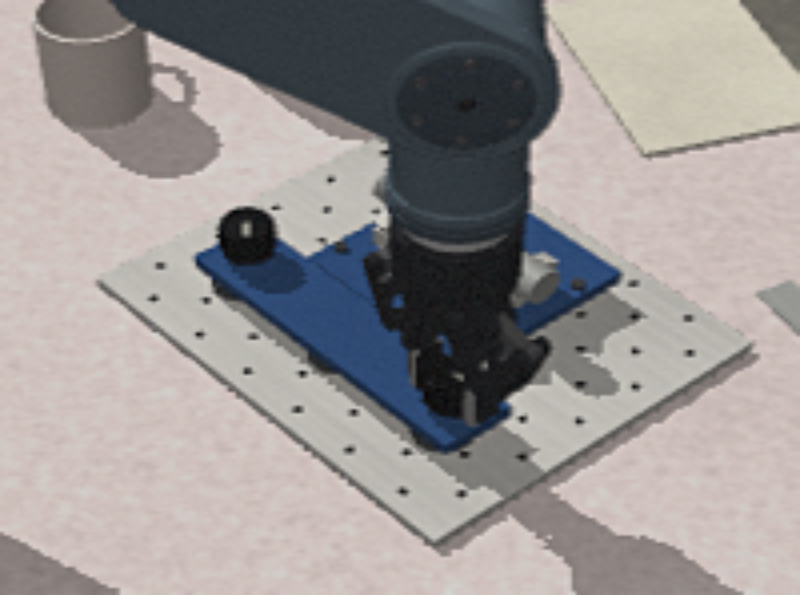

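Request:
step_arm --targets "0 1 0 0 0 0;0 1 0 0 0 0"

```text
time_s: 15.28
eef_pos: [0.5733, -0.0544, 0.0439]
eef_rot: [0.0, -0.217, 0.976, -0.0]
wrist_force: [-0.0, -0.2, 0.7]
opening: 0.461
```

```bash
python3 - <<'E'
from h import *
st(3)
E
```

```text
t 15.38 pos [573.32 -54.39  43.87] sd [0.01 0.01 0.  ] F [-0.27 -0.16  0.21] sd [0.58 0.09 0.44] T [ 0.025 -0.012  0.01 ] op 0.458 q [-0.3    0.418  1.726 -0.     0.997 -2.308]
```

Request:
step_arm --targets "0 0 0 0 0 0;0 0 0 0 0 0" --grip 44

```text
time_s: 15.62
eef_pos: [0.573, -0.0538, 0.0439]
eef_rot: [-0.0, -0.217, 0.976, 0.0]
wrist_force: [-1.5, 2.3, 1.5]
opening: 0.441
```

```bash
python3 - <<'E'
from h import *
st(3)
E
```

```text
t 15.72 pos [573.03 -53.78  43.87] sd [0.   0.01 0.01] F [-1.36  2.69  1.15] sd [0.63 0.3  0.4 ] T [0.453 0.189 0.009] op 0.444 q [-0.3    0.418  1.727  0.     0.998 -2.308]
```

Request:
step_arm --targets "0 1.2 0 0 0 0;0 1.2 0 0 0 0"

```text
time_s: 15.98
eef_pos: [0.573, -0.0532, 0.0441]
eef_rot: [0.0, -0.217, 0.976, -0.0]
wrist_force: [1.3, 0.2, 0.3]
opening: 0.445
```

```bash
python3 - <<'E'
from h import *
st(3)
E
```

```text
t 16.07 pos [573.03 -53.21  44.09] sd [0.01 0.01 0.01] F [0.67 0.09 0.07] sd [0.49 0.21 0.31] T [ 0.016 -0.023  0.008] op 0.441 q [-0.299  0.417  1.728 -0.     0.996 -2.306]
```

Request:
step_arm --targets "0 0 0 0 0 0;0 0 0 0 0 0" --grip 42

```text
time_s: 16.32
eef_pos: [0.5728, -0.0529, 0.0441]
eef_rot: [0.0, -0.217, 0.976, 0.0]
wrist_force: [0.2, 1.3, 1.2]
opening: 0.418
```

```bash
python3 - <<'E'
from h import *
st(3)
E
```

```text
t 16.43 pos [572.83 -52.87  44.08] sd [0.01 0.01 0.01] F [-0.4   1.02  0.97] sd [0.58 0.25 0.44] T [0.215 0.099 0.001] op 0.422 q [-0.298  0.417  1.728  0.     0.997 -2.306]
```

Request:
step_arm --targets "0 0.7 0 0 0 0;0 0.7 0 0 0 0" --grip 41

```text
time_s: 16.68
eef_pos: [0.5728, -0.0528, 0.0442]
eef_rot: [0.0, -0.217, 0.976, -0.001]
wrist_force: [1.1, -2.9, 1.4]
opening: 0.417
```

```bash
python3 - <<'E'
from h import *
st(3)
E
```

```text
t 16.77 pos [572.78 -52.77  44.2 ] sd [0.02 0.01 0.01] F [ 0.27 -2.23  1.46] sd [0.64 0.55 0.18] T [-0.357  0.022 -0.006] op 0.414 q [-2.980e-01  4.160e-01  1.729e+00 -1.000e-03  9.960e-01 -2.305e+00]
```

Request:
step_arm --targets "0 0 0 0 0 0;0 0 0 0 0 0" --grip 39

```text
time_s: 17.02
eef_pos: [0.5728, -0.0527, 0.0443]
eef_rot: [0.0, -0.217, 0.976, -0.0]
wrist_force: [0.6, -3.9, 3.1]
opening: 0.403
```

```bash
python3 - <<'E'
from h import *
st(3)
E
```

```text
t 17.12 pos [572.81 -52.75  44.32] sd [0.01 0.01 0.01] F [-0.53 -4.13  3.11] sd [0.87 0.51 0.6 ] T [-0.672  0.064 -0.04 ] op 0.405 q [-2.980e-01  4.160e-01  1.729e+00 -1.000e-03  9.960e-01 -2.305e+00]
```

Request:
step_arm --targets "0 -0.6 0 0 0 0;0 -0.6 0 0 0 0.15;0 -0.6 0 0 0 0.33;0 -0.6 0 0 0 0.51;0 -0.6 0 0 0 0.69;0 -0.6 0 0 0 0.87;0 -0.6 0 0 0 1.05;0 -0.6 0 0 0 1.23" --grip 50

```text
time_s: 18.12
eef_pos: [0.572, -0.0519, 0.0432]
eef_rot: [-0.001, 0.389, 0.921, 0.0]
wrist_force: [-0.0, 0.7, -0.7]
opening: 0.501
```

Request:
step_arm --targets "0 0 0 0 0 0.17;0 0 0 0 0 0.34;0 0 0 0 0 0.34;0 0 0 0 0 0.34;0 0 0 0 0 0.34" --grip 45

```text
time_s: 18.75
eef_pos: [0.573, -0.0514, 0.0435]
eef_rot: [-0.0, 0.536, 0.844, 0.001]
wrist_force: [4.1, 4.4, -2.1]
opening: 0.449
```

```bash
python3 - <<'E'
from h import *
o=st(3);tilt();print("F tool",delta(o["wrist_force"]))
E
```

```text
t 18.85 pos [572.98 -51.42  43.55] sd [0.02 0.01 0.01] F [ 3.87  4.13 -1.98] sd [0.71 0.35 0.17] T [ 0.633 -0.65   0.   ] op 0.450 q [-0.297  0.417  1.728  0.002  0.996 -0.738]
tool axes in world
 [[-4.256e-01  9.049e-01  6.000e-04]
 [ 9.049e-01  4.256e-01  1.900e-03]
 [ 1.500e-03  1.400e-03 -1.000e+00]]
F tool [2.74917554 4.507522   2.09653845]
```

Request:
step_arm --targets "0 1.2 0 0 0 0;0 1.2 0 0 0 0"

```text
time_s: 19.1
eef_pos: [0.5735, -0.052, 0.0436]
eef_rot: [-0.001, 0.536, 0.844, -0.0]
wrist_force: [1.1, 1.5, -1.1]
opening: 0.448
```

```bash
python3 - <<'E'
from h import *
o=st(3);print("F tool",delta(o["wrist_force"]))
E
```

```text
t 19.20 pos [573.52 -52.06  43.68] sd [0.05 0.08 0.06] F [ 1.28  1.01 -0.76] sd [0.48 0.5  0.33] T [ 0.173 -0.104  0.003] op 0.450 q [-0.297  0.419  1.726  0.     0.998 -0.735]
F tool [0.20181512 2.24190659 0.82750694]
```

Request:
step_arm --targets "0 0 0 0 0 0;0 0 0 0 0 0" --grip 43

```text
time_s: 19.45
eef_pos: [0.5742, -0.052, 0.044]
eef_rot: [0.0, 0.537, 0.844, 0.0]
wrist_force: [5.1, 3.0, -1.9]
opening: 0.428
```

```bash
python3 - <<'E'
from h import *
o=st(3);print("F tool",delta(o["wrist_force"]))
E
```

```text
t 19.55 pos [574.21 -52.    44.04] sd [0.   0.   0.01] F [ 3.95  3.29 -1.88] sd [0.81 0.38 0.29] T [ 0.549 -0.589  0.036] op 0.433 q [-2.960e-01  4.190e-01  1.725e+00  1.000e-03  9.970e-01 -7.350e-01]
F tool [1.93386439 4.8800446  1.52340594]
```

Request:
step_arm --targets "0 1.3 0 0 0 0;0 1.3 0 0 0 0" --grip 42

```text
time_s: 19.8
eef_pos: [0.5748, -0.0519, 0.044]
eef_rot: [-0.0, 0.537, 0.844, -0.0]
wrist_force: [0.4, 1.9, 0.5]
opening: 0.421
```

```bash
python3 - <<'E'
from h import *
o=st(3);print("F tool",delta(o["wrist_force"]))
E
```

```text
t 19.90 pos [574.78 -51.83  43.99] sd [0.01 0.02 0.02] F [0.24 1.77 0.04] sd [0.1  0.18 0.47] T [ 0.27  -0.072  0.054] op 0.425 q [-0.295  0.421  1.723 -0.     0.999 -0.733]
F tool [1.32237957 0.74194603 0.6058707 ]
```

Request:
step_arm --targets "0 0 0 0 0 0;0 0 0 0 0 0" --grip 40

```text
time_s: 20.15
eef_pos: [0.5748, -0.0518, 0.0441]
eef_rot: [-0.0, 0.537, 0.844, -0.0]
wrist_force: [-0.3, 1.3, 1.8]
opening: 0.408
```

```bash
python3 - <<'E'
from h import *
o=st(3);print("F tool",delta(o["wrist_force"]))
E
```

```text
t 20.25 pos [574.83 -51.85  44.07] sd [0.01 0.01 0.02] F [-0.73  1.4   1.95] sd [0.3  0.24 0.42] T [0.21  0.163 0.046] op 0.410 q [-0.295  0.421  1.722 -0.     0.999 -0.733]
F tool [ 1.35716672 -0.2302399  -2.53331639]
```

Request:
step_arm --targets "0 0 0 0 0 0;0 0 0 0 0 0" --grip 30

```text
time_s: 20.5
eef_pos: [0.5749, -0.0519, 0.0441]
eef_rot: [-0.0, 0.537, 0.844, -0.0]
wrist_force: [-1.3, 1.0, 4.1]
opening: 0.405
```

```bash
python3 - <<'E'
from h import *
o=st(3);print("F tool",delta(o["wrist_force"]))
E
```

```text
t 20.60 pos [574.88 -51.86  44.07] sd [0.   0.01 0.01] F [-1.72  1.2   3.94] sd [0.43 0.22 0.19] T [0.168 0.351 0.03 ] op 0.400 q [-0.295  0.421  1.722 -0.     0.999 -0.733]
F tool [ 1.96703181 -1.64579708 -4.07776114]
```

Request:
step_arm --targets "0 0 0 0 0 0.12;0 0 0 0 0 0.27;0 0 0 0 0 0.42;0 0 0 0 0 0.57;0 0 0 0 0 0.7;0 0 0 0 0 0.7"

```text
time_s: 21.35
eef_pos: [0.5749, -0.0518, 0.0441]
eef_rot: [-0.0, 0.793, 0.609, -0.0]
wrist_force: [-1.5, -0.1, 4.5]
opening: 0.401
```

```bash
python3 - <<'E'
from h import *
o=st(3);print("F tool",delta(o["wrist_force"]));tilt()
E
```

```text
t 21.45 pos [574.95 -51.84  44.07] sd [0.02 0.01 0.01] F [-1.84  0.35  4.5 ] sd [0.46 0.61 0.54] T [ 0.175  0.473 -0.025] op 0.402 q [-0.295  0.421  1.722 -0.     0.999 -0.036]
F tool [ 0.77597615 -1.83021474 -3.8472956 ]
tool axes in world
 [[ 2.565e-01  9.665e-01 -1.000e-04]
 [ 9.665e-01 -2.565e-01 -1.000e-04]
 [-1.000e-04 -1.000e-04 -1.000e+00]]
```

Request:
step_arm --targets "0 0 0 0 0 0.15;0 0 0 0 0 0.3;0 0 0 0 0 0.45;0 0 0 0 0 0.6;0 0 0 0 0 0.75;0 0 0 0 0 0.9;0 0 0 0 0 0.9"

```text
time_s: 22.32
eef_pos: [0.5751, -0.0518, 0.0442]
eef_rot: [0.0, 0.979, 0.203, 0.0]
wrist_force: [-3.1, 0.6, 5.5]
opening: 0.402
```

```bash
python3 - <<'E'
from h import *
o=st(4)
E
```

```text
t 22.48 pos [575.05 -51.82  44.2 ] sd [0.01 0.01 0.01] F [-2.79  0.33  5.51] sd [0.35 0.3  0.58] T [ 0.237  0.479 -0.022] op 0.404 q [-0.295  0.42   1.722 -0.     0.999  0.865]
```

Request:
step_arm --targets "0 0 0 0 0 0.15;0 0 0 0 0 0.3;0 0 0 0 0 0.45;0 0 0 0 0 0.45"

```text
time_s: 22.98
eef_pos: [0.5751, -0.0518, 0.0443]
eef_rot: [0.0, 1.0, -0.02, 0.0]
wrist_force: [-3.5, 1.3, 6.0]
opening: 0.404
```

```bash
python3 - <<'E'
from h import *
o=st(4)
E
```

```text
t 23.12 pos [575.09 -51.84  44.3 ] sd [0.02 0.01 0.02] F [-2.98  0.67  6.35] sd [0.41 0.68 0.46] T [ 0.212  0.474 -0.008] op 0.399 q [-0.295  0.42   1.722 -0.     0.999  1.314]
```

Request:
step_arm --targets "0 0 0 0 0 0.15;0 0 0 0 0 0.3;0 0 0 0 0 0.43;0 0 0 0 0 0.43"

```text
time_s: 23.62
eef_pos: [0.5751, -0.0519, 0.0444]
eef_rot: [0.0, 0.972, -0.233, 0.0]
wrist_force: [-3.6, 0.4, 6.9]
opening: 0.404
```

```bash
python3 - <<'E'
from h import *
o=st(4)
E
```

```text
t 23.77 pos [575.1  -51.87  44.39] sd [0.01 0.01 0.01] F [-3.49  0.3   7.41] sd [0.3  0.14 0.79] T [ 0.197  0.541 -0.011] op 0.400 q [-0.295  0.42   1.722 -0.     0.999  1.744]
```

Request:
step_arm --targets "0 0 0 0 0 0;0 0 0 0 0 0;0 0 -15 0 0 0;0 0 -32 0 0 0;0 0 -32 0 0 0" --grip 60

```text
time_s: 24.4
eef_pos: [0.5769, -0.0523, 0.0787]
eef_rot: [0.0, 0.972, -0.233, 0.002]
wrist_force: [-0.5, 0.4, 0.5]
opening: 0.598
```

Request:
step_arm --targets "0 0 0 0 0 0;0 0 0 0 0 0;0 0 0 0 0 0;0 0 0 0 0 0" --grip 0

```text
time_s: 24.9
eef_pos: [0.5748, -0.0517, 0.0757]
eef_rot: [-0.0, 0.972, -0.233, -0.0]
wrist_force: [0.8, 0.6, 0.7]
opening: -0.003
```

```bash
python3 - <<'E'
from h import *
o=st(4);tilt();goto(.5745,-.0538,.0725)
E
```

```text
t 25.05 pos [574.87 -51.72  75.76] sd [0.04 0.02 0.07] F [-0.02 -0.03  0.45] sd [0.47 0.44 0.23] T [-0.011  0.008 -0.01 ] op 0.001 q [-0.295  0.371  1.713 -0.     1.058  1.747]
tool axes in world
 [[ 8.91e-01 -4.54e-01 -3.00e-04]
 [-4.54e-01 -8.91e-01  1.00e-04]
 [-3.00e-04  1.00e-04 -1.00e+00]]
tool delta mm [0.6 2.  3.4]
```

Request:
step_arm --targets "0 0 3 0 0 0;0 0 3 0 0 0;0 0 3 0 0 0"

```text
time_s: 25.42
eef_pos: [0.5749, -0.0517, 0.0729]
eef_rot: [0.0, 0.972, -0.233, -0.0]
wrist_force: [-0.4, -1.1, -0.2]
opening: -0.001
```

```bash
python3 - <<'E'
from h import *
o=st(4)
E
```

```text
t 25.57 pos [575.   -51.76  72.99] sd [0.04 0.01 0.06] F [-0.32 -0.31  0.08] sd [0.07 0.46 0.49] T [0.006 0.003 0.014] op 0.002 q [-0.295  0.375  1.714  0.     1.052  1.747]
```

Request:
step_arm --targets "0 0 0.4 0 0 0;0 0 0.4 0 0 0"

```text
time_s: 25.82
eef_pos: [0.575, -0.0518, 0.0726]
eef_rot: [0.0, 0.972, -0.233, 0.0]
wrist_force: [0.2, 0.1, -0.3]
opening: 0.003
```

```bash
python3 - <<'E'
from h import *
o=st(4)
E
```

```text
t 25.98 pos [575.01 -51.76  72.6 ] sd [0.01 0.01 0.01] F [ 0.24  0.23 -0.3 ] sd [0.11 0.22 0.07] T [-0.012  0.012  0.019] op -0.002 q [-0.295  0.376  1.714  0.     1.052  1.747]
```

Request:
step_arm --targets "0 0 0.4 0 0 0;0 0 0.4 0 0 0"

```text
time_s: 26.22
eef_pos: [0.5751, -0.0518, 0.0723]
eef_rot: [0.0, 0.972, -0.233, 0.0]
wrist_force: [0.4, -0.4, 0.2]
opening: 0.002
```

```bash
python3 - <<'E'
from h import *
o=st(4)
E
```

```text
t 26.38 pos [575.06 -51.79  72.25] sd [0.02 0.01 0.01] F [ 0.03 -0.13  0.27] sd [0.26 0.33 0.25] T [-0.012  0.012  0.005] op -0.002 q [-0.295  0.377  1.714 -0.     1.051  1.747]
```

Request:
step_arm --targets "0 0 0.4 0 0 0;0 0 0.4 0 0 0"

```text
time_s: 26.62
eef_pos: [0.5751, -0.0519, 0.072]
eef_rot: [0.0, 0.972, -0.233, 0.0]
wrist_force: [-0.1, -0.1, 1.9]
opening: -0.004
```

```bash
python3 - <<'E'
from h import *
o=st(4)
E
```

```text
t 26.77 pos [575.12 -51.86  72.03] sd [0.01 0.01 0.01] F [-0.44 -0.05  2.89] sd [0.41 0.26 0.54] T [-0.066  0.138  0.022] op 0.002 q [-0.295  0.377  1.714 -0.     1.05   1.747]
```

Request:
step_arm --targets "0 0 0.5 0 0 0;0 0 0.5 0 0 0"

```text
time_s: 27.02
eef_pos: [0.5752, -0.0519, 0.0719]
eef_rot: [0.0, 0.972, -0.233, 0.0]
wrist_force: [-1.8, -0.7, 7.4]
opening: -0.0
```

```bash
python3 - <<'E'
from h import *
o=st(4)
E
```

```text
t 27.18 pos [575.22 -51.93  71.87] sd [0.   0.01 0.01] F [-2.03 -0.05  6.72] sd [0.55 0.46 0.57] T [-0.071  0.356  0.007] op -0.001 q [-0.295  0.377  1.714 -0.     1.05   1.747]
```

Request:
step_arm --targets "0 0 0.5 0 0 0;0 0 0.5 0 0 0"

```text
time_s: 27.42
eef_pos: [0.5753, -0.052, 0.0717]
eef_rot: [0.0, 0.972, -0.233, 0.0]
wrist_force: [-3.4, -0.2, 9.4]
opening: -0.002
```

```bash
python3 - <<'E'
from h import *
o=st(4)
E
```

```text
t 27.57 pos [575.28 -51.98  71.73] sd [0.01 0.01 0.  ] F [-3.54 -0.3   9.31] sd [0.07 0.68 0.21] T [-0.057  0.545  0.004] op -0.002 q [-0.295  0.378  1.714 -0.     1.049  1.747]
```

Request:
step_arm --targets "0 0 -12 0 0 0;-5 -4 -25 0 0 -0.1;-40 -33 -27 0 0 -0.28;-80 -66 -27 0 0 -0.46;-120 -99 -27 0 0 -0.64;-154 -127 -27 0 0 -0.82;-154 -127 -27 0 0 -1.0;-154 -127 -27 0 0 -1.2" --grip 75

```text
time_s: 28.58
eef_pos: [0.4951, 0.1322, 0.0981]
eef_rot: [-0.0, 0.935, 0.354, 0.0]
wrist_force: [0.5, 0.0, 0.6]
opening: 0.75
```

```bash
python3 - <<'E'
from h import *
o=st(4);tilt();goto(.4957,.1315,.044)
c=cam("side"); cv2.imwrite("pics/s6.png",cv2.resize(c["image"][120:290,180:380,::-1],None,fx=4,fy=3.5))
E
```

```text
t 28.73 pos [495.28 131.81  98.04] sd [0.12 0.28 0.05] F [ 0.63 -0.02  0.43] sd [0.19 0.37 0.85] T [-0.012 -0.031  0.012] op 0.750 q [0.027 0.209 1.87  0.    1.062 0.885]
tool axes in world
 [[ 7.563e-01  6.543e-01  1.000e-04]
 [ 6.543e-01 -7.563e-01  1.000e-04]
 [ 2.000e-04 -0.000e+00 -1.000e+00]]
tool delta mm [ 0.2  0.2 54. ]
```

View pics/s6.png

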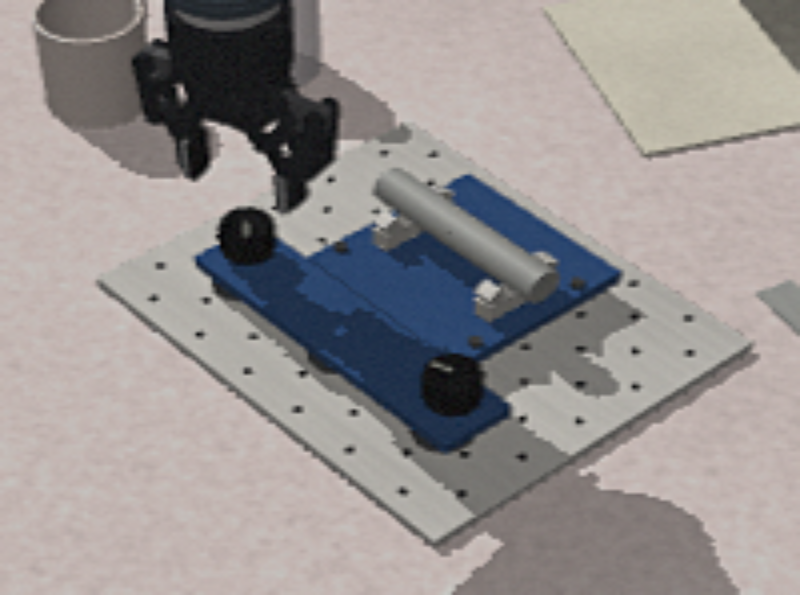

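Request:
step_arm --targets "0 0 25 0 0 0;0 0 45 0 0 0;0 0 54 0 0 0;0 0 54 0 0 0;0 0 54 0 0 0"

```text
time_s: 29.4
eef_pos: [0.4961, 0.1313, 0.0445]
eef_rot: [0.0, 0.937, 0.35, 0.001]
wrist_force: [0.2, 0.3, 0.7]
opening: 0.751
```

Request:
step_arm --targets "0 0 0 0 0 0;0 0 0 0 0 0;0 0 0 0 0 0" --grip 45

```text
time_s: 29.78
eef_pos: [0.4956, 0.1314, 0.0441]
eef_rot: [0.0, 0.937, 0.351, 0.0]
wrist_force: [-0.1, 1.4, -0.0]
opening: 0.451
```

```bash
python3 - <<'E'
from h import *
o=st(3);print("F tool",delta(o["wrist_force"]))
E
```

```text
t 29.88 pos [495.54 131.33  43.98] sd [0.04 0.01 0.06] F [-0.26  0.52 -0.08] sd [1.18 0.64 0.47] T [-0.035 -0.011  0.018] op 0.450 q [ 0.027  0.302  1.89  -0.     0.949  0.882]
F tool [-1.48150701 -1.01543876 -0.46370455]
```

Request:
step_arm --targets "0 0 0 0 0 0;0 0 0 0 0 0" --grip 43

```text
time_s: 30.12
eef_pos: [0.4954, 0.1313, 0.0438]
eef_rot: [0.0, 0.937, 0.351, 0.0]
wrist_force: [0.5, -0.3, -0.3]
opening: 0.43
```

```bash
python3 - <<'E'
from h import *
o=st(3);print("F tool",delta(o["wrist_force"]))
E
```

```text
t 30.23 pos [495.43 131.31  43.78] sd [0.01 0.   0.02] F [ 0.2   0.01 -0.03] sd [0.51 0.62 0.21] T [ 0.019  0.004 -0.006] op 0.429 q [ 0.027  0.302  1.89  -0.     0.949  0.882]
F tool [-0.72869113  0.05497723 -0.23961948]
```

Well centred so far. Close on.

Request:
step_arm --targets "0 0 0 0 0 0;0 0 0 0 0 0" --grip 41

```text
time_s: 30.48
eef_pos: [0.4952, 0.1315, 0.0438]
eef_rot: [-0.0, 0.937, 0.351, -0.0]
wrist_force: [-2.5, 2.0, 2.3]
opening: 0.418
```

```bash
python3 - <<'E'
from h import *
o=st(3);print("F tool",delta(o["wrist_force"]))
E
```

```text
t 30.57 pos [495.21 131.53  43.81] sd [0.01 0.01 0.01] F [-1.65  2.52  2.6 ] sd [0.64 0.49 0.25] T [ 0.292  0.312 -0.027] op 0.417 q [0.027 0.302 1.89  0.    0.95  0.882]
F tool [ 0.48634323 -2.74161549 -2.93088708]
```

Request:
step_arm --targets "0 0 0 0 0 0;0 0 0 0 0 0" --grip 39

```text
time_s: 30.82
eef_pos: [0.4952, 0.1315, 0.0438]
eef_rot: [-0.0, 0.937, 0.351, -0.0]
wrist_force: [-3.2, 3.2, 4.6]
opening: 0.403
```

```bash
python3 - <<'E'
from h import *
o=st(3);print("F tool",delta(o["wrist_force"]))
E
```

```text
t 30.93 pos [495.2  131.52  43.81] sd [0.01 0.   0.02] F [-3.56  3.08  4.39] sd [0.26 0.3  0.23] T [0.47  0.488 0.004] op 0.404 q [0.027 0.302 1.891 0.    0.95  0.882]
F tool [-1.07400465 -4.46810684 -4.05971259]
```

Request:
step_arm --targets "0 -0.4 0 0 0 0;0 -0.4 0 0 0 -0.14;0 -0.4 0 0 0 -0.32;0 -0.4 0 0 0 -0.5;0 -0.4 0 0 0 -0.68;0 -0.4 0 0 0 -0.86;0 -0.4 0 0 0 -1.04;0 -0.4 0 0 0 -1.22" --grip 50

```text
time_s: 31.92
eef_pos: [0.4957, 0.1311, 0.0437]
eef_rot: [0.001, 0.564, 0.825, -0.0]
wrist_force: [-1.1, -0.3, -0.0]
opening: 0.5
```

Request:
step_arm --targets "0 0 0 0 0 -0.17;0 0 0 0 0 -0.35;0 0 0 0 0 -0.35;0 0 0 0 0 -0.35" --grip 44

```text
time_s: 32.42
eef_pos: [0.4954, 0.1314, 0.0437]
eef_rot: [0.0, 0.416, 0.909, -0.0]
wrist_force: [-0.3, -0.4, 0.2]
opening: 0.441
```

```bash
python3 - <<'E'
from h import *
o=st(3);print("F tool",delta(o["wrist_force"]));tilt()
E
```

```text
t 32.52 pos [495.34 131.42  43.75] sd [0.04 0.04 0.02] F [ 0.09 -0.09  0.19] sd [0.24 0.24 0.33] T [ 0.013 -0.    -0.031] op 0.439 q [ 0.028  0.302  1.891 -0.     0.949 -0.685]
F tool [-0.09405595  0.24376711  0.22793174]
tool axes in world
 [[-6.543e-01  7.563e-01  2.000e-04]
 [ 7.563e-01  6.543e-01 -2.000e-04]
 [-2.000e-04  0.000e+00 -1.000e+00]]
```

Request:
step_arm --targets "0 0 0 0 0 0;0 0 0 0 0 0" --grip 42

```text
time_s: 32.78
eef_pos: [0.4958, 0.1318, 0.044]
eef_rot: [0.001, 0.415, 0.91, 0.0]
wrist_force: [2.7, 1.9, -0.7]
opening: 0.42
```

```bash
python3 - <<'E'
from h import *
o=st(3);print("F tool",delta(o["wrist_force"]))
E
```

```text
t 32.88 pos [495.78 131.8   44.04] sd [0.01 0.01 0.01] F [ 2.77  1.95 -0.55] sd [0.52 0.04 0.27] T [ 0.368 -0.39  -0.025] op 0.425 q [ 0.028  0.302  1.89   0.     0.948 -0.687]
F tool [-0.7447211   3.89698725  0.17257825]
```

Request:
step_arm --targets "0 0 0 0 0 0;0 0 0 0 0 0" --grip 40

```text
time_s: 33.12
eef_pos: [0.4957, 0.1318, 0.0441]
eef_rot: [0.0, 0.415, 0.91, 0.0]
wrist_force: [4.1, 4.0, 0.8]
opening: 0.411
```

```bash
python3 - <<'E'
from h import *
o=st(3);print("F tool",delta(o["wrist_force"]))
E
```

```text
t 33.23 pos [495.69 131.8   44.07] sd [0.01 0.01 0.02] F [3.88 3.46 0.52] sd [0.28 0.4  0.26] T [ 0.593 -0.594 -0.03 ] op 0.407 q [ 0.028  0.301  1.89   0.     0.949 -0.688]
F tool [-0.35408843  5.0464687  -0.1424175 ]
```

Request:
step_arm --targets "0 0.6 0 0 0 0;0 0.6 0 0 0 0;0 0.6 0 0 0 0" --grip 30

```text
time_s: 33.6
eef_pos: [0.4957, 0.132, 0.0439]
eef_rot: [0.0, 0.415, 0.91, -0.0]
wrist_force: [2.4, 1.4, 2.2]
opening: 0.402
```

```bash
python3 - <<'E'
from h import *
o=st(3);print("F tool",delta(o["wrist_force"]))
E
```

```text
t 33.70 pos [495.68 131.94  43.87] sd [0.01 0.01 0.01] F [1.93 1.7  2.21] sd [0.38 0.24 0.26] T [ 0.334 -0.401 -0.032] op 0.406 q [ 0.028  0.302  1.889 -0.     0.95  -0.687]
F tool [ 0.39910629  2.39735003 -2.5307553 ]
```

Request:
step_arm --targets "0 0 0 0 0 0.12;0 0 0 0 0 0.26;0 0 0 0 0 0.4;0 0 0 0 0 0.4"

```text
time_s: 34.2
eef_pos: [0.4957, 0.132, 0.0439]
eef_rot: [0.0, 0.587, 0.81, -0.0]
wrist_force: [2.1, 2.0, 2.8]
opening: 0.403
```

```bash
python3 - <<'E'
from h import *
o=st(3)
E
```

```text
t 34.30 pos [495.67 131.95  43.85] sd [0.01 0.   0.  ] F [2.12 1.99 2.9 ] sd [0.13 0.03 0.14] T [ 0.28  -0.44  -0.022] op 0.402 q [ 0.028  0.303  1.889 -0.     0.95  -0.29 ]
```

Request:
step_arm --targets "0 0 0 0 0 0.15;0 0 0 0 0 0.3;0 0 0 0 0 0.45;0 0 0 0 0 0.6;0 0 0 0 0 0.6"

```text
time_s: 34.92
eef_pos: [0.4957, 0.1319, 0.0441]
eef_rot: [0.0, 0.8, 0.6, -0.0]
wrist_force: [1.6, 1.6, 4.9]
opening: 0.403
```

```bash
python3 - <<'E'
from h import *
o=st(3)
E
```

```text
t 35.02 pos [495.71 131.87  44.08] sd [0.01 0.01 0.01] F [1.17 1.61 4.6 ] sd [0.4  0.11 0.31] T [ 0.198 -0.311 -0.043] op 0.399 q [ 0.028  0.302  1.889 -0.     0.95   0.311]
```

Request:
step_arm --targets "0 0 0 0 0 0.15;0 0 0 0 0 0.3;0 0 0 0 0 0.45;0 0 0 0 0 0.6;0 0 0 0 0 0.7;0 0 0 0 0 0.7"

```text
time_s: 35.78
eef_pos: [0.4957, 0.1319, 0.0443]
eef_rot: [0.0, 0.957, 0.29, -0.0]
wrist_force: [0.2, 1.3, 7.9]
opening: 0.401
```

```bash
python3 - <<'E'
from h import *
o=st(4)
E
```

```text
t 35.92 pos [495.7  131.87  44.3 ] sd [0.01 0.01 0.01] F [-0.16  1.28  7.89] sd [0.35 0.14 0.68] T [ 0.163 -0.093 -0.019] op 0.400 q [ 0.029  0.302  1.889 -0.     0.951  1.011]
```

Request:
step_arm --targets "0 0 0 0 0 0;0 0 0 0 0 0;0 0 -15 0 0 0;0 0 -31 0 0 0;0 0 -31 0 0 0" --grip 60

```text
time_s: 36.55
eef_pos: [0.4973, 0.1321, 0.0771]
eef_rot: [0.001, 0.957, 0.289, 0.002]
wrist_force: [-0.1, -0.3, 0.2]
opening: 0.598
```

Request:
step_arm --targets "0 0 0 0 0 0;0 0 0 0 0 0;0 0 0 0 0 0;0 0 0 0 0 0" --grip 0

```text
time_s: 37.05
eef_pos: [0.4954, 0.132, 0.0745]
eef_rot: [-0.0, 0.957, 0.289, -0.0]
wrist_force: [0.8, 0.3, 0.3]
opening: -0.002
```

```bash
python3 - <<'E'
from h import *
o=st(4)
c=cam("side"); cv2.imwrite("pics/s7.png",cv2.resize(c["image"][120:290,180:380,::-1],None,fx=4,fy=3.5))
E
```

```text
t 37.20 pos [495.5  131.99  74.58] sd [0.05 0.   0.07] F [ 0.27 -0.11  0.13] sd [0.54 0.26 0.48] T [-0.002 -0.005 -0.02 ] op 0.001 q [0.029 0.248 1.88  0.    1.014 1.013]
```

View pics/s7.png

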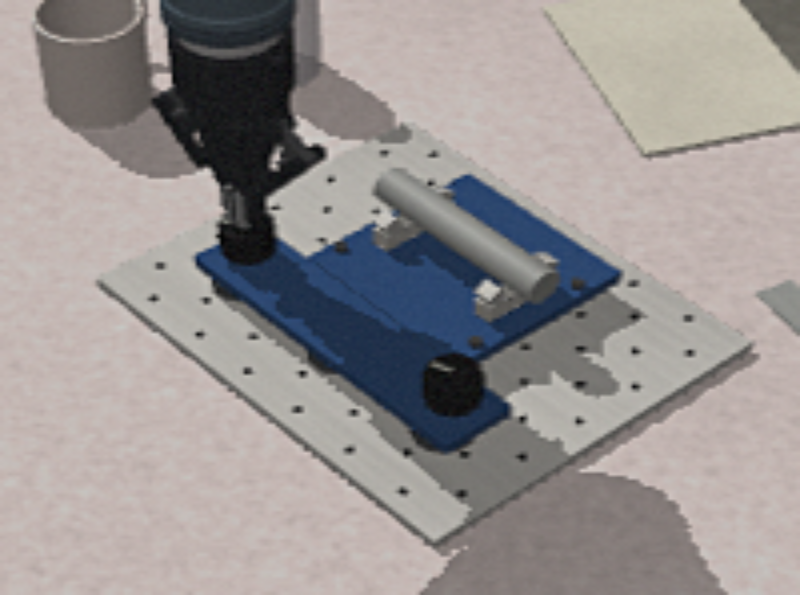

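Request:
step_arm --targets "0 0 2 0 0 0;0 0 2 0 0 0;0 0 2 0 0 0"

```text
time_s: 37.62
eef_pos: [0.4956, 0.132, 0.0727]
eef_rot: [-0.0, 0.957, 0.289, -0.0]
wrist_force: [-0.8, -0.1, 0.2]
opening: 0.001
```

```bash
python3 - <<'E'
from h import *
o=st(4)
E
```

```text
t 37.77 pos [495.63 132.01  72.8 ] sd [0.04 0.01 0.04] F [-0.11 -0.22 -0.03] sd [0.56 0.17 0.26] T [-0.01  -0.042  0.017] op 0.006 q [0.029 0.251 1.88  0.    1.01  1.013]
```

Request:
step_arm --targets "0 0 0.4 0 0 0;0 0 0.4 0 0 0"

```text
time_s: 38.02
eef_pos: [0.4956, 0.132, 0.0724]
eef_rot: [-0.0, 0.957, 0.289, -0.0]
wrist_force: [-0.0, 0.2, -0.5]
opening: -0.001
```

```bash
python3 - <<'E'
from h import *
o=st(4)
E
```

```text
t 38.17 pos [495.6  132.    72.37] sd [0.   0.   0.01] F [ 0.12 -0.03  0.31] sd [0.22 0.43 0.58] T [-0.018  0.015 -0.02 ] op 0.003 q [ 0.029  0.252  1.881 -0.     1.009  1.013]
```

Request:
step_arm --targets "0 0 0.4 0 0 0;0 0 0.4 0 0 0"

```text
time_s: 38.42
eef_pos: [0.4956, 0.132, 0.0719]
eef_rot: [-0.0, 0.957, 0.289, -0.0]
wrist_force: [-0.1, -0.3, -0.1]
opening: -0.001
```

```bash
python3 - <<'E'
from h import *
o=st(4)
E
```

```text
t 38.58 pos [495.6  132.    71.96] sd [0.01 0.01 0.02] F [-0.14 -0.58  0.15] sd [0.26 0.44 0.17] T [-0.018  0.016 -0.039] op 0.004 q [ 0.029  0.253  1.881 -0.     1.008  1.013]
```

Request:
step_arm --targets "0 0 0.4 0 0 0;0 0 0.4 0 0 0"

```text
time_s: 38.83
eef_pos: [0.4957, 0.132, 0.0717]
eef_rot: [-0.0, 0.957, 0.289, 0.0]
wrist_force: [-0.7, 0.4, 2.0]
opening: 0.001
```

```bash
python3 - <<'E'
from h import *
o=st(4)
E
```

```text
t 38.98 pos [495.68 132.03  71.75] sd [0.01 0.01 0.01] F [-0.89  0.48  2.51] sd [0.5  0.07 0.64] T [-0.027  0.168 -0.004] op -0.002 q [ 0.029  0.253  1.881 -0.     1.007  1.013]
```

Request:
step_arm --targets "0 0 0.5 0 0 0;0 0 0.5 0 0 0"

```text
time_s: 39.22
eef_pos: [0.4957, 0.1321, 0.0716]
eef_rot: [-0.0, 0.957, 0.289, 0.0]
wrist_force: [-2.4, 0.5, 6.2]
opening: -0.0
```

```bash
python3 - <<'E'
from h import *
o=st(4)
E
```

```text
t 39.38 pos [495.71 132.07  71.56] sd [0.01 0.01 0.01] F [-2.76  0.04  6.44] sd [0.22 0.44 0.32] T [ 0.013  0.413 -0.024] op 0.001 q [0.029 0.254 1.881 0.    1.007 1.013]
```

Request:
step_arm --targets "0 0 -5 0 0 0;0 0 -6 0 0 0;0 0 -6 0 0 0;0 0 -6 0 0 0" --grip 62

```text
time_s: 39.88
eef_pos: [0.4955, 0.132, 0.0769]
eef_rot: [-0.0, 0.957, 0.289, -0.0]
wrist_force: [0.9, 0.4, -0.6]
opening: 0.621
```

Request:
step_arm --targets "0 0 18 0 0 0;0 0 30 0 0 0;0 0 32.5 0 0 0;0 0 32.5 0 0 0"

```text
time_s: 40.38
eef_pos: [0.4956, 0.132, 0.0445]
eef_rot: [-0.0, 0.957, 0.289, -0.0]
wrist_force: [0.5, 0.2, 0.1]
opening: 0.619
```

Request:
step_arm --targets "0 0 0 0 0 0;0 0 0 0 0 0;0 0 0 0 0 0" --grip 42

```text
time_s: 40.75
eef_pos: [0.4961, 0.1321, 0.0451]
eef_rot: [0.0, 0.957, 0.289, 0.001]
wrist_force: [0.4, 0.1, 1.1]
opening: 0.416
```

```bash
python3 - <<'E'
from h import *
o=st(4);print("F tool",delta(o["wrist_force"]))
E
```

```text
t 40.90 pos [496.06 132.06  45.03] sd [0.01 0.01 0.02] F [0.56 0.64 1.63] sd [0.32 0.66 0.55] T [0.068 0.003 0.017] op 0.421 q [0.029 0.301 1.889 0.    0.951 1.013]
F tool [ 1.89808234 -0.85921293 -2.52620077]
```

Nearly force-free. Grip and back off 0.2 rad.

Request:
step_arm --targets "0 0 0 0 0 0;0 0 0 0 0 0;0 0 0 0 0 -0.1;0 0 0 0 0 -0.2;0 0 0 0 0 -0.2;0 0 0 0 0 -0.2" --grip 30

```text
time_s: 41.65
eef_pos: [0.496, 0.1321, 0.0451]
eef_rot: [0.0, 0.924, 0.383, 0.0]
wrist_force: [-0.5, 0.7, 4.8]
opening: 0.405
```

```bash
python3 - <<'E'
from h import *
o=st(2)
E
```

```text
t 41.70 pos [496.02 132.14  45.15] sd [0.   0.01 0.01] F [-0.74  1.14  4.88] sd [0.22 0.47 0.11] T [0.09  0.09  0.012] op 0.405 q [0.029 0.3   1.889 0.    0.952 0.813]
```

Request:
step_arm --targets "0 0 0 0 0 0;0 0 0 0 0 0;0 0 -15 0 0 0;0 0 -31 0 0 0;0 0 -54 0 0 0;0 0 -54 0 0 0" --grip 62

```text
time_s: 42.45
eef_pos: [0.4978, 0.1321, 0.1015]
eef_rot: [0.001, 0.924, 0.383, 0.003]
wrist_force: [0.3, 0.0, 1.1]
opening: 0.616
```

```bash
python3 - <<'E'
from h import *
o=st(2);tilt();goto(.5750,-.0518,.098)
E
```

```text
t 42.50 pos [497.25 132.07 100.76] sd [0.52 0.04 0.7 ] F [ 0.44 -0.07  0.62] sd [0.12 0.09 0.5 ] T [-0.03   0.004  0.008] op 0.620 q [ 0.029  0.207  1.868 -0.     1.064  0.813]
tool axes in world
 [[ 7.065e-01  7.077e-01  3.300e-03]
 [ 7.077e-01 -7.065e-01  1.000e-04]
 [ 2.400e-03  2.300e-03 -1.000e+00]]
tool delta mm [-74.8 185.3   2.3]
```

Request:
step_arm --targets "-15 40 0 0 0 0;-34 86 0 0 0 0;-54 136 0 0 0 0;-74 186 0 0 0 0;-74 186 12 0 0 0;-74 186 23 0 0 0;-74 186 25 0 0 0;-74 186 25 0 0 0" --grip 0

```text
time_s: 43.5
eef_pos: [0.5743, -0.0504, 0.0732]
eef_rot: [-0.0, 0.923, 0.384, -0.0]
wrist_force: [0.3, -0.2, -0.7]
opening: 0.001
```

```bash
python3 - <<'E'
from h import *
o=st(4);goto(.5750,-.0518,.0725)
E
```

```text
t 43.65 pos [574.75 -50.73  73.59] sd [0.27 0.24 0.27] F [ 0.14  0.31 -0.35] sd [0.12 0.56 0.31] T [ 0.025 -0.007  0.007] op 0.000 q [-0.294  0.374  1.714  0.     1.054  0.489]
tool delta mm [-0.6  0.5  1.4]
```

Request:
step_arm --targets "-0.5 0.5 1.2 0 0 0;-0.5 0.5 1.2 0 0 0;-0.5 0.5 1.2 0 0 0"

```text
time_s: 44.02
eef_pos: [0.575, -0.0525, 0.0725]
eef_rot: [0.0, 0.924, 0.383, 0.0]
wrist_force: [0.5, 0.7, -0.2]
opening: -0.004
```

```bash
python3 - <<'E'
from h import *
o=st(4)
E
```

```text
t 44.17 pos [575.   -52.53  72.42] sd [0.02 0.01 0.03] F [-0.06  0.16  0.07] sd [0.38 0.56 0.37] T [-0.022 -0.018  0.009] op -0.002 q [-0.297  0.376  1.714 -0.     1.051  0.488]
```

Request:
step_arm --targets "0 0 0.4 0 0 0;0 0 0.4 0 0 0"

```text
time_s: 44.42
eef_pos: [0.5751, -0.0526, 0.0721]
eef_rot: [0.0, 0.924, 0.383, 0.0]
wrist_force: [0.3, -0.7, 0.7]
opening: -0.0
```

```bash
python3 - <<'E'
from h import *
o=st(4)
E
```

```text
t 44.58 pos [575.04 -52.54  72.06] sd [0.02 0.02 0.02] F [-0.26 -0.23  0.66] sd [0.91 0.27 0.33] T [-0.032  0.019  0.015] op -0.001 q [-0.297  0.377  1.714 -0.     1.051  0.488]
```

Request:
step_arm --targets "0 0 0.4 0 0 0;0 0 0.4 0 0 0"

```text
time_s: 44.82
eef_pos: [0.5751, -0.0526, 0.0719]
eef_rot: [0.0, 0.924, 0.383, 0.0]
wrist_force: [-1.0, -0.1, 3.7]
opening: -0.001
```

```bash
python3 - <<'E'
from h import *
o=st(4)
E
```

```text
t 44.98 pos [575.11 -52.58  71.9 ] sd [0.01 0.01 0.01] F [-1.21 -0.23  4.31] sd [0.14 0.43 0.61] T [-0.057  0.278 -0.004] op -0.001 q [-0.297  0.377  1.714 -0.     1.05   0.488]
```

Request:
step_arm --targets "0 0 0.5 0 0 0;0 0 0.5 0 0 0"

```text
time_s: 45.22
eef_pos: [0.5752, -0.0526, 0.0717]
eef_rot: [0.0, 0.924, 0.383, 0.0]
wrist_force: [-3.3, -0.5, 7.5]
opening: 0.002
```

```bash
python3 - <<'E'
from h import *
o=st(4)
E
```

```text
t 45.38 pos [575.18 -52.65  71.72] sd [0.01 0.01 0.01] F [-3.31 -0.29  7.96] sd [0.08 0.26 0.4 ] T [-0.051  0.49   0.018] op 0.001 q [-0.297  0.378  1.714 -0.     1.05   0.488]
```

Request:
step_arm --targets "0 0 -12 0 0 0;3 -8 -26 0 0 0;20 -50 -28 0 0 0;39 -98 -28 0 0 0;58 -146 -28 0 0 0;75 -186 -28 0 0 0;75 -186 -20 0 0 0;75 -186 -20 0 0 0" --grip 62

```text
time_s: 46.38
eef_pos: [0.4961, 0.1321, 0.091]
eef_rot: [0.0, 0.924, 0.384, -0.0]
wrist_force: [-0.6, -1.2, -0.4]
opening: 0.616
```

Request:
step_arm --targets "0 0 0 0 0 0;0 0 0 0 0 0"

```text
time_s: 46.62
eef_pos: [0.4969, 0.1311, 0.0913]
eef_rot: [0.0, 0.924, 0.382, 0.0]
wrist_force: [-0.8, -0.5, 1.3]
opening: 0.62
```

```bash
python3 - <<'E'
from h import *
o=st(4);goto(.4960,.1321,.0453)
c=cam("side"); cv2.imwrite("pics/s8.png",cv2.resize(c["image"][120:290,180:380,::-1],None,fx=4,fy=3.5))
E
```

```text
t 46.77 pos [496.77 131.28  91.22] sd [0.11 0.11 0.05] F [-0.55 -0.07  0.13] sd [0.48 0.24 0.86] T [-0.029 -0.029 -0.001] op 0.620 q [0.027 0.223 1.87  0.    1.048 0.813]
tool delta mm [ 0.  -0.9 45.9]
```

View pics/s8.png

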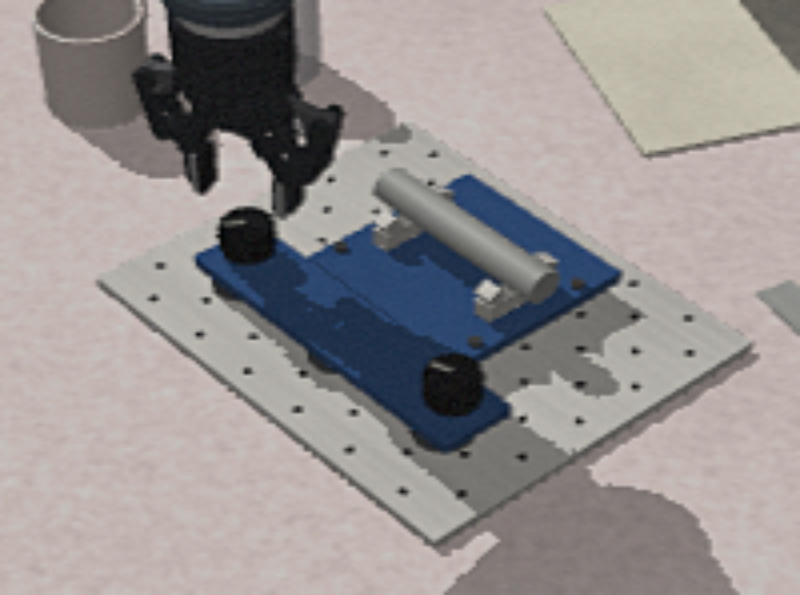

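Request:
step_arm --targets "0 -0.8 25 0 0 0;0 -0.8 40 0 0 0;0 -0.8 46 0 0 0;0 -0.8 46 0 0 0;0 -0.8 46 0 0 0"

```text
time_s: 47.45
eef_pos: [0.4963, 0.1326, 0.0457]
eef_rot: [0.0, 0.924, 0.383, 0.0]
wrist_force: [1.2, -1.2, 0.0]
opening: 0.619
```

Request:
step_arm --targets "0 0 0 0 0 0;0 0 0 0 0 0;0 0 0 0 0 0" --grip 42

```text
time_s: 47.82
eef_pos: [0.4964, 0.1325, 0.0456]
eef_rot: [0.0, 0.924, 0.383, 0.001]
wrist_force: [-0.5, -0.3, 2.9]
opening: 0.42
```

```bash
python3 - <<'E'
from h import *
o=st(4);print("F tool",delta(o["wrist_force"]))
E
```

```text
t 47.98 pos [496.36 132.54  45.6 ] sd [0.01 0.   0.03] F [ 0.34 -0.29  3.01] sd [0.62 0.2  0.21] T [-0.113 -0.105 -0.023] op 0.424 q [ 0.03   0.3    1.888 -0.     0.952  0.814]
F tool [ 0.66846607  0.98017469 -3.0689716 ]
```

Request:
step_arm --targets "0 0 0 0 0 0;0 0 0 0 0 0;0 0 0 0 0 0.08;0 0 0 0 0 0.15;0 0 0 0 0 0.15;0 0 0 0 0 0.15" --grip 30

```text
time_s: 48.72
eef_pos: [0.4964, 0.1325, 0.0457]
eef_rot: [0.0, 0.95, 0.313, 0.001]
wrist_force: [1.3, -1.4, 5.7]
opening: 0.401
```

```bash
python3 - <<'E'
from h import *
o=st(2)
E
```

```text
t 48.77 pos [496.43 132.48  45.75] sd [0.02 0.01 0.01] F [ 0.79 -1.45  5.92] sd [0.5  0.02 0.19] T [-0.22  -0.013 -0.09 ] op 0.398 q [ 0.03   0.3    1.888 -0.     0.953  0.964]
```

Request:
step_arm --targets "0 0 0 0 0 0;0 0 0 0 0 0;0 0 -15 0 0 0;0 0 -29.5 0 0 0;0 0 -29.5 0 0 0" --grip 62

```text
time_s: 49.4
eef_pos: [0.4973, 0.1327, 0.0767]
eef_rot: [0.001, 0.95, 0.313, 0.002]
wrist_force: [-0.3, -0.2, 0.1]
opening: 0.621
```

Request:
step_arm --targets "0 0 0 0 0 0;0 0 0 0 0 0;0 0 0 0 0 0;0 0 0 0 0 0" --grip 0

```text
time_s: 49.9
eef_pos: [0.4956, 0.1326, 0.0743]
eef_rot: [-0.0, 0.95, 0.313, -0.0]
wrist_force: [-0.3, -0.5, -0.6]
opening: 0.001
```

```bash
python3 - <<'E'
from h import *
o=st(4); goto(.4957,.1320,.0725)
E
```

```text
t 50.05 pos [495.65 132.56  74.39] sd [0.05 0.01 0.06] F [-0.   -0.14 -0.31] sd [0.44 0.49 0.21] T [-0.011 -0.016  0.019] op -0.005 q [0.03  0.249 1.879 0.    1.014 0.964]
tool delta mm [-0.3  0.4  2. ]
```

Request:
step_arm --targets "0 0.4 2.2 0 0 0;0 0.4 2.2 0 0 0;0 0.4 2.2 0 0 0"

```text
time_s: 50.42
eef_pos: [0.4959, 0.1322, 0.0723]
eef_rot: [-0.0, 0.95, 0.313, -0.0]
wrist_force: [0.0, 0.2, -0.4]
opening: -0.0
```

```bash
python3 - <<'E'
from h import *
o=st(3)
E
```

```text
t 50.52 pos [495.97 132.24  72.35] sd [0.03 0.02 0.05] F [ 0.24 -0.07  0.01] sd [0.66 0.54 0.38] T [ 0.002  0.005 -0.007] op 0.000 q [ 0.029  0.253  1.879 -0.     1.009  0.964]
```

Request:
step_arm --targets "0 0 0.4 0 0 0;0 0 0.4 0 0 0"

```text
time_s: 50.78
eef_pos: [0.496, 0.1322, 0.072]
eef_rot: [0.0, 0.95, 0.313, 0.0]
wrist_force: [-0.3, 0.0, -0.3]
opening: -0.002
```

```bash
python3 - <<'E'
from h import *
o=st(4)
E
```

```text
t 50.92 pos [496.01 132.25  72.  ] sd [0.03 0.01 0.02] F [ 0.46 -0.24 -0.16] sd [0.5  0.19 0.56] T [ 0.005  0.019 -0.024] op -0.001 q [0.029 0.254 1.88  0.    1.008 0.964]
```

Request:
step_arm --targets "0 0 0.4 0 0 0;0 0 0.4 0 0 0"

```text
time_s: 51.18
eef_pos: [0.4961, 0.1323, 0.0718]
eef_rot: [0.0, 0.95, 0.313, 0.0]
wrist_force: [-0.9, 0.1, 2.2]
opening: -0.001
```

```bash
python3 - <<'E'
from h import *
o=st(4)
E
```

```text
t 51.33 pos [496.07 132.28  71.75] sd [0.   0.01 0.01] F [-1.1   0.07  2.31] sd [0.76 0.45 0.29] T [ 0.055  0.134 -0.008] op -0.004 q [0.029 0.254 1.88  0.    1.008 0.964]
```

Request:
step_arm --targets "0 0 0.4 0 0 0;0 0 0.4 0 0 0"

```text
time_s: 51.58
eef_pos: [0.4961, 0.1323, 0.0716]
eef_rot: [-0.0, 0.95, 0.313, 0.0]
wrist_force: [-2.6, 0.2, 6.6]
opening: -0.002
```

```bash
python3 - <<'E'
from h import *
o=st(4)
E
```

```text
t 51.73 pos [496.08 132.31  71.58] sd [0.   0.01 0.01] F [-1.91  0.05  5.7 ] sd [0.46 0.53 0.67] T [ 0.023  0.361 -0.04 ] op -0.002 q [0.029 0.254 1.88  0.    1.007 0.964]
```

Request:
step_arm --targets "0 0 0.4 0 0 0;0 0 0.4 0 0 0"

```text
time_s: 51.98
eef_pos: [0.4961, 0.1323, 0.0714]
eef_rot: [-0.0, 0.95, 0.313, 0.0]
wrist_force: [-2.4, 1.0, 7.4]
opening: 0.003
```

```bash
python3 - <<'E'
from h import *
o=st(4)
E
```

```text
t 52.12 pos [496.1  132.35  71.44] sd [0.02 0.01 0.01] F [-3.    0.19  8.05] sd [0.49 0.66 0.47] T [ 0.032  0.569 -0.   ] op 0.000 q [0.029 0.255 1.88  0.    1.007 0.963]
```

Request:
step_arm --targets "0 0 0.5 0 0 0;0 0 0.5 0 0 0"

```text
time_s: 52.38
eef_pos: [0.4961, 0.1324, 0.0712]
eef_rot: [-0.0, 0.95, 0.313, 0.0]
wrist_force: [-3.4, 0.5, 10.5]
opening: -0.001
```

```bash
python3 - <<'E'
from h import *
o=st(4)
E
```

```text
t 52.52 pos [496.08 132.43  71.21] sd [0.02 0.01 0.02] F [-4.17  0.73 11.2 ] sd [0.47 0.26 0.43] T [ 0.05   0.768 -0.014] op 0.000 q [0.029 0.255 1.88  0.    1.007 0.963]
```

Request:
step_arm --targets "0 0 -5 0 0 0;0 0 -40 0 0 0;0 0 -90 0 0 0;0 0 -120 0 0 0;0 0 -120 0 0 0;0 0 -120 0 0 0"

```text
time_s: 53.28
eef_pos: [0.4954, 0.1322, 0.1893]
eef_rot: [-0.0, 0.95, 0.313, -0.001]
wrist_force: [-1.0, -0.7, -0.2]
opening: 0.004
```

```bash
python3 - <<'E'
from h import *
o=st(3)
for n,s in (("side",(slice(90,300),slice(160,400))),("top",(slice(120,280),slice(100,340)))):
    c=cam(n); cv2.imwrite(f"pics/{n}9.png",cv2.resize(c["image"][s][:,:,::-1],None,fx=3,fy=2.8))
E
```

```text
t 53.38 pos [495.09 132.18 188.87] sd [0.2  0.   0.29] F [-0.17 -0.44  0.06] sd [0.62 0.32 0.55] T [-0.003  0.028 -0.014] op 0.003 q [ 0.029  0.086  1.803 -0.     1.255  0.964]
```

View pics/side9.png

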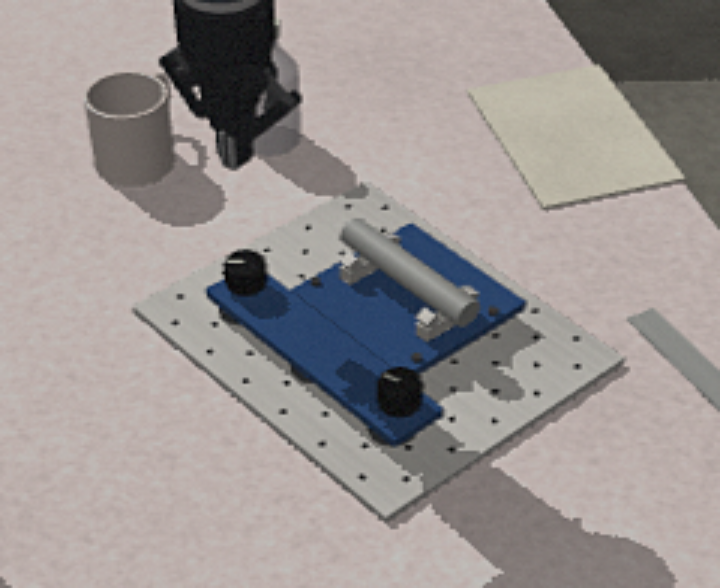

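```bash
python3 - <<'E'
from bench import ticket
print(ticket.hand_in())
E
```

```text
the job is handed in; nothing more can be done
None
```

Both levelling screws are screwed down and bearing firmly, and the stand no longer gives at either end. I handed the job in at about 53.5 s with the gripper clear of everything.

**Clearances:** pushing on each knob gave about 1.2–1.4 mm for the left foot and 2.2 mm for the right.

**Turns:** I turned the right screw 2.48 rad clockwise. The left went in 1.70 rad, back 0.20 and in again 0.15, so 1.65 rad net.

**Push checks after turning:**

| Knob | Force pushed to | Stiffness | Sink |
|---|---|---|---|
| Right | about 8 N (9.3 N earlier) | about 20 N/mm | no free sink |
| Left | 11.2 N | about 19 N/mm, 14 N/mm at the end | no free sink |

**Foot loads:** I estimate about 3.5–5 N on the left screw foot and 5–5.4 N on the right. That leaves load on the front foot and both rear feet. These figures are worked out from stiffness and how far the knobs rose; nothing measures them directly.

**Checks that disagreed:**
- The left foot's load came out lower from the knob's rise (about 3.5 N) than from its clearance (about 5 N). I set the screw between the two.
- While I was turning the right knob in the grip, contact seemed to start earlier than the push test predicted. The push tests with the gripper released fitted my original estimate.

The last side picture shows the stand, the mug and the bottle where they were. The tray was outside that picture, but the arm never went near it.

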